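Set the run-on timer's thumbwheel and refit its dust cover

TASK

Roll the knurled thumbwheel on the control box until the digit 4 stands in its little window. Then refit the grey dust cover that stands on its side on the bench: turn it the right way up, hook its tongue under the ledge at the lower end of the sloping panel, swing its top edge down and press it until the catch snaps over it and the cover lies flat on the panel. Do not knock over or push away the glue bottle, the tape measure or the open box of screws.

Things in the scene. Friction and masses are not known exactly. Their poses are not given: they have to be found in the camera images.
- control_box: Grey control box (dust extractor's run-on timer) bolted to the bench, fixed. Footprint 150 x 116 mm, x -70 to 80; 140 wide over the 5 mm high feet. Origin on the bench; +x from its low front (robot's side) to its high back, z up. Front 30 mm high; from there the panel slopes up 20 degrees to 76 mm at x = 56, then the top is level.
- panel: Sloping panel of the box. x up the slope, y as the box's, z square out of it; origin on its surface below the ledge's free edge, mid-width. In mm: ledge x -14 to 0, y +-34, top at z 12.5; under it a slot open to +x, 9 high (z 0 to 9), 9 deep. Rails x 8 to 88, |y| 33 to 37, 8 high: the cover lies between them with 3 mm play each side. Window bezel x 27 to 69, y 2 to 18, 14 high.
- ledge (a point): Middle of the mouth of the slot under the ledge: panel (0, 0, 4.5) mm.
- catch (a point): Spring catch at the panel's upper end: steel roller, 8 mm diameter, 24 long along y, axis at panel (95.4, 0, 10.8) mm = this point. It gives way up to 6 mm towards panel +x against a spring (2.4 to 10 N). Behind it a black block, panel x 101 to 115, y +-17, 17 high.
- thumbwheel (a joint): Wheel angle, rad, endless: digit k shows at 0.6283*k, and again 6.283 higher or lower. Starts between 3.5 and 7.9. It grows (digits count up) when the exposed edge is drawn down the slope, towards the robot. A spring detent pulls it to the nearest digit; passing a hump takes about 0.04 Nm (1.5 N at the rim). 16.3 mm of rim travel is one digit.
- wheel (a point): Centre of the thumbwheel's rubber ring on its axle, at panel (48, -10, -8) mm. The black ring has 26 mm radius, axle along panel y, reaches over panel y -21 to +1 and stands up to 18 mm above the panel. Finely ribbed, high friction (about 1.2), slightly soft: press a fingertip on its crown and draw it along the slope.
- window (a point): Centre of the digit window beside the ring, on the white drum's crown, panel (48, 8.75, 12.5) mm. Black digits 0 to 9, 11 mm high, upright when read from the robot's side.
- digit_4 (a point): Middle of the digit 4 on the white drum (20.5 mm radius, turns with the wheel); coincides with window when 4 is set.
- cover: Loose grey hood, 80 g, walls 3.5 mm: 90 long (its y), 60 wide (z, 0 to 60), 30 deep (x). +x out of the closed outer face (x 15 mm); the rim of the open side is at x -15. +y to the top end (y 45, finger ribs on the face), lip end y -45. Origin: middle of the long side z = 0, on which it stands at first. Fitted: its x, y, z along panel z, x, y; origin at panel (45, -30, 15) mm.
- cover_lip (a point): Middle of the tongue's end, cover (-13.25, -53.5, 30) mm: tongue 36 wide, 3.5 thick, 8.5 out of the lip end, flush with the rim (cover x -15 to -11.5). Fitted it is at panel (-8.5, 0, 1.75).
- cover_top (a point): Middle of the bead (5 mm diameter, 37 long) across the cover's top end, cover (-9, 46.5, 30) mm. Fitted it is at panel (91.5, 0, 6), below the catch roller. Resting unsnapped on the roller it is some 9 mm higher; pressing the top end of the face with 5 to 15 N square to the panel snaps it in.
- bench_vice: Heavy cast vice to the left of the box, fixed: keep the arm clear of it. It covers about x 0.35 to 0.61, y 0.085 to 0.65 m and is 0.29 m high. (At the right, the beech tool chest stands at x above 0.60, y below -0.22 m, 0.22 m high.)
- glue_bottle: Bystander: upright cream glue bottle, 62 mm across, 190 mm high, origin at the centre of its foot.
- tape_measure: Bystander: yellow tape measure, 38 x 102 x 65 mm high, origin at the centre of its underside.
- screw_box: Bystander: open green tin of screws, 80 x 110 x 28 mm, origin at the centre of its underside.
Things that resemble listed ones, but are neither listed nor needed, are in the scene too. What is shaped like the cover but turquoise is not meant.

How it is judged:
By the outcome, as a careful person would: the job done as asked, in the order asked, and still so for the second after the job is handed in, with the robot touching nothing.
It also fails if it takes over 72 s, if anything falls off the work surface, if the arm or the gripper's body presses on something with over 40 N, if the wrist force passes 120 N, or if a joint passes its speed limit or range.

ROBOT

A 7-joint arm with a two-finger parallel gripper is mounted at the origin on a cart in front of the work surface, level with it; the furniture and walls round the work are solid. World frame = base frame: x ahead of the robot, y to its left, z up, the work surface at z = 0. Lengths are in mm, angles in rad, forces in N, time in s.
With the tool pointing down it reaches from about 400 to 750 mm from the base axis. Payload 19.5 kg.
Tool frame: the origin (TCP) lies at the very end of the fingers, on their centre line; the grasp point (between the pads) lies r.grip_depth behind it (r.grip_depth is the distance from the TCP to the grasp point, in mm); z points along the fingers, y is the line along which they close (so a half turn about z gives the same grasp; the last joint's range is limited). The gripper opens to 85 mm and grips with 20 to 120 N. Pads are 22 mm wide; open, the fingers measure 114 mm over their backs; the gripper's body (76 mm by 85 mm) begins 54 mm behind the grasp point. The pads swing forward as they close: fully open they stand 13 mm farther back than shut.
Start: joints at [-1.334, 0.707, -0.028, 1.485, 0.022, 0.951, -0.075], TCP at [158.229, 552.773, 231.268] pointing down, gripper open.
Joint ranges: [-2.71, 2.71], [-0.32, 2.16], [-1.57, 1.52], [0, 2.45], [-1.46, 4.6], [0, 2.02], [-2.83, 2.83]. Speed limits (rad/s): [1.89, 1.89, 2.57, 2.57, 3.01, 3.01, 3.01].

INTERFACE

Orientations are given as a rotation vector (axis times angle).
In Python, from station import r gives the robot as it stands. The module is installed in compiled form; this text tells all that it offers.
- The arm moves only by the tool step_arm, never from a script. Its argument "commands" is a list of rows, each an object with "linear": the shift along the tool's x, y, z scaled (see below), a list of three; "delta_rot": the turn, a rotation vector about the tool's x, y, z scaled (see below), a list of three; "gripper": the gripper command: -1 is shut, 1 is fully open, values between are in proportion. A call has 1 to 5 rows; each row shifts and turns the commanded pose from where the row before left it, along the tool's axes as they then stand; what a row does not reach is not made up. The controller multiplies each number of a shift by 0.5 m and each number of a turn by pi/2 rad. A row lasts 1/12 s, in which the tool goes at most 41.7 mm and 7.16 degrees, less where a joint would pass 70% of its speed; a pose out of reach is approached as far as the arm can. A call with a number of a shift or a turn outside -1 to 1 is refused whole. A call with a gripper value outside its range is refused whole. The fingers move at their own pace and stop on an object; "force" is the grip in N (left out, the last holds). Time passes only in rows, so rows that do not move let the fingers close. It gives the time, the measured TCP pose, the force, the opening and the grip force at its end, in the units of the state.
- r.sense(): the state, without advancing time (a new reading comes with each control period).
- r.grab_frame(name): name is "scene" or "top" or "wrist"; returns the picture (384x512x3 uint8, red, green, blue); there is no depth.
- r.calibration(name): a dict with "fx", "fy", "cx", "cy" (pixels), "k1" (the pictures are not rectified: a ray, as slopes to the right and down, at radius r is drawn at 1 + k1 r^2 times it, then the intrinsics apply), "position" and "orientation" of the camera in the world. Camera axes: x right, y down, z forward; pixel columns grow to the right and rows downward; lengths in mm; the calibration is good to about 2 mm. A picture is of the moment at which its call begins: read the wrist's pose just before it. calibration takes no time and is no camera call; for the wrist camera it gives the pose at the moment of the call.
- r.close_job(): hands the job in; it is judged then, once.
The state is a dict: "time": time; "joints": joint angles; "qd": joint speeds; "joint_efforts": joint torques, N m; "ee_pos": TCP position; "orientation": TCP orientation; "contact_force": force on the tool from outside, world axes, zero at the start; "torque": the same for the moment, N m; "opening": finger opening in mm; "grasp_force": force on a finger pad.
Only numpy, scipy, OpenCV 4.12 (cv2) and the standard library are available. Lean on these libraries where they do the work, as an engineer would, in place of code of your own. Each camera call takes 0.05 s, during which the arm holds its last target. There are 200 camera calls.

## Working session

There is one attempt and no reset: what is moved stays moved. The work goes in short steps, Python scripts to look and compute and a tool call to move; the robot and the scene stay as the last step left them, time stands still between calls to the robot, and variables do not carry over. Pictures are saved under pics/ and viewed, at most 10 in all, crops included, and the job is handed in when it is done.

Besides the shell and the picture viewer there is one more tool, called after ">>>" in YAML: its name, and indented under it one key for each argument. step_arm: Moves the arm, as the interface text tells. Its arguments: {"type":"object","properties":{"commands":{"type":"array"},"force":{"type":"number"}},"required":["commands"]}

```bash
mkdir -p pics; cat > h.py <<'E'
import numpy as np, cv2
from scipy.spatial.transform import Rotation as R
from station import r
def rotm(o):
    o=np.array(o,float)
    return o if o.shape==(3,3) else R.from_rotvec(o).as_matrix()
def shot(n,f=None):
    c=r.calibration(n); im=r.grab_frame(n)
    if f: cv2.imwrite('pics/'+f,im[:,:,::-1])
    return im,c
def ray(c,u,v):
    K=np.array([[c['fx'],0,c['cx']],[0,c['fy'],c['cy']],[0,0,1.]])
    p=cv2.undistortPoints(np.array([[[u,v]]],float),K,np.array([c['k1'],0,0,0.]))[0,0]
    # 'k1' model as in OpenCV
    d=rotm(c['orientation'])@np.array([p[0],p[1],1]); return np.array(c['position'],float),d/np.linalg.norm(d)
def onz(c,u,v,z):
    o,d=ray(c,u,v); return o+d*(z-o[2])/d[2]
def tri(c1,p1,c2,p2):
    o1,d1=ray(c1,*p1);o2,d2=ray(c2,*p2)
    t=np.linalg.lstsq(np.c_[d1,-d2],o2-o1,rcond=None)[0]
    a=o1+t[0]*d1;b=o2+t[1]*d2; return (a+b)/2,np.linalg.norm(a-b)
def proj(c,P):
    q=rotm(c['orientation']).T@(np.array(P,float)-np.array(c['position'])); x,y=q[0]/q[2],q[1]/q[2]
    k=1+c['k1']*(x*x+y*y); return c['fx']*x*k+c['cx'],c['fy']*y*k+c['cy']
E
python3 - <<'E'
from h import *
a,ca=shot('scene');b,cb=shot('top')
for c in (ca,cb): print(c)
print(r.sense(), r.grip_depth)
cv2.imwrite('pics/a.png',cv2.resize(a[:,:,::-1],(800,600),interpolation=cv2.INTER_CUBIC))
cv2.imwrite('pics/b.png',cv2.resize(b[:,:,::-1],(800,600),interpolation=cv2.INTER_CUBIC))
np.savez('f.npz',a=a,b=b)
E
```

```text
{'fx': 433.35790927510277, 'fy': 433.35790927510277, 'cx': 257.1679437971154, 'cy': 206.78717887289986, 'k1': -0.07332775392281835, 'position': array([1323.25191131,  794.00253981,  970.75104095]), 'orientation': array([-0.95842986, -2.45123222,  1.1261914 ])}
{'fx': 449.35472050830845, 'fy': 449.35472050830845, 'cx': 259.6032604564192, 'cy': 193.26644818894715, 'k1': -0.16890124439322277, 'position': array([ 482.95774032,  -47.90368176, 1391.77363525]), 'orientation': array([-2.16140732,  2.20275951, -0.07719384])}
{'time': 0.1, 'joints': array([-1.33369707,  0.70703642, -0.02761999,  1.48496651,  0.02198232,
        0.95090236, -0.07550183]), 'qd': array([-0.00046184, -0.00169916,  0.00184821, -0.00156413,  0.00016705,
       -0.00069928, -0.0005862 ]), 'joint_efforts': array([ 1.95661036e-03, -8.84280968e+01,  1.23617861e+00, -2.36454749e+01,
        1.69632729e-02,  4.99456830e-03,  3.15985130e-05]), 'ee_pos': array([158.16761086, 552.56221535, 230.87331446]), 'orientation': array([-4.36518395e-01, -3.11099093e+00,  1.57566588e-03]), 'contact_force': array([0.44322905, 0.57561627, 0.01575342]), 'torque': array([ 0.03739075,  0.01219957, -0.04806459]), 'grasp_force': 0.0, 'opening': 85.39179502873797} 18.700000000000003
```

View pics/a.png

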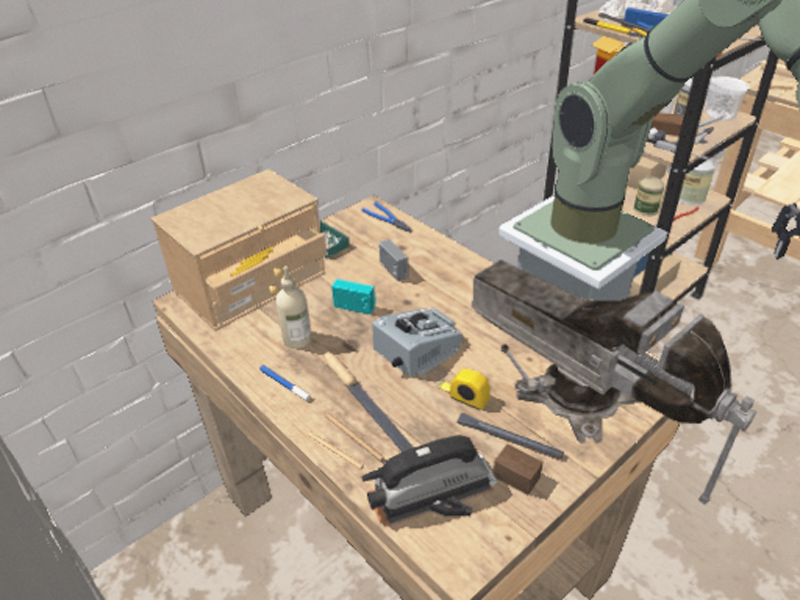

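View pics/b.png

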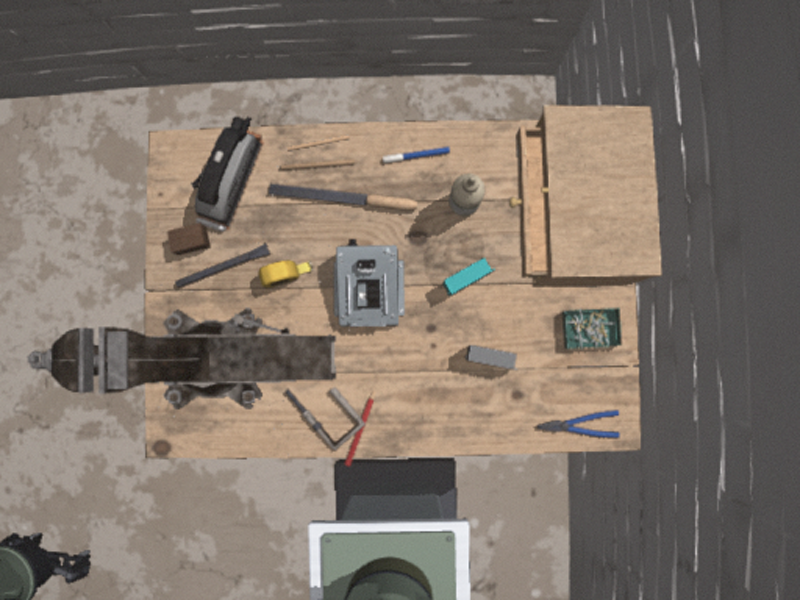

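The top view (800x600 scale) shows the control box at (367,285) and the grey cover standing at (491,357). Also visible: the turquoise lookalike (468,276), the glue bottle (467,193), the tape measure (283,272) and the screw box (591,329). Things that could be taken for the cover: the grey block (491,357), the turquoise one (468,276) and the brown block (188,238). I choose the grey one and check it in a crop.

```bash
python3 - <<'E'
from h import *
f=np.load('f.npz');a,b=f['a'],f['b']
def cr(im,x0,y0,w,h,s): return cv2.resize(im[y0:y0+h,x0:x0+w,::-1],(w*s,h*s),interpolation=cv2.INTER_CUBIC)
m=np.zeros((600,800,3),np.uint8)
m[:300,:400]=cr(b,285,205,80,60,5)   # cover top
m[:300,400:]=cr(a,210,140,80,60,5)  # cover scene
m[300:,:400]=cr(b,200,150,80,60,5)  # box top
m[300:,400:]=cr(a,225,185,80,60,5)
cv2.imwrite('pics/c.png',m)
E
```

```text
(no output)
```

View pics/c.png

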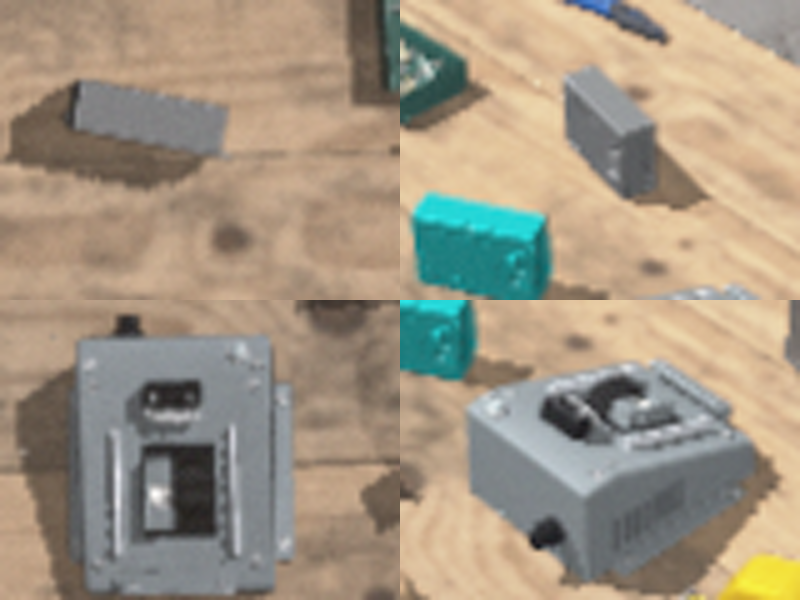

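The crop confirms the choice: the grey hood stands with its closed ribbed face toward +x, its ribs and top end toward +y (left in the top view), and its open side facing the robot. The box has almost no yaw, with its slope rising away from the robot.

```bash
cat >> h.py <<'E'
def plan(p,Rt,p0=None,R0=None):
    s=r.sense()
    p0=s['ee_pos'] if p0 is None else np.array(p0,float); R0=rotm(s['orientation']) if R0 is None else R0
    rv=R.from_matrix(R0.T@Rt).as_rotvec()/(np.pi/2); n=int(np.ceil(np.abs(rv).max()/.07)) or 1
    d=Rt.T@(np.array(p)-p0)/500; m=int(np.ceil(np.linalg.norm(d)/.075)) or 1
    print('rot',n,'x',np.round(rv/n,4),'| then lin',m,'x',np.round(d/m,4),' total lin',np.round(d,4))
def cols(*a): return np.array(a,float).T
s2,c2=np.sin(np.radians(20)),np.cos(np.radians(20))
RP=cols([-c2,0,-s2],[0,1,0],[s2,0,-c2])
RD=cols([-1,0,0],[0,1,0],[0,0,-1])
E
python3 - <<'E'
from h import *
ct=r.calibration('top');cs=r.calibration('scene')
print('box back',[onz(ct,*p,76).round(1) for p in [(215.4,157.6),(254.4,157.4)]],'front',[onz(ct,*p,30).round(1) for p in [(217.4,208.4),(254.6,208.4)]])
print('cover',[onz(ct,*p,60).round(1) for p in [(300.6,221),(330.6,226),(329,236),(299.6,230.6)]])
k=.64
for n,p,z in [('tape',(283*k,272*k),60),('glue',(470*k,185*k),190),('screw',(591*k,329*k),28),('turq',(470*k,275*k),60)]: print(n,onz(ct,*p,z).round())
# scene check: cover top corners
print('scene cov',[onz(cs,*p,60).round(1) for p in [(210+(565-400)/5,140+75/5),(210+(655-400)/5,140+128/5),(210+(595-400)/5,140+65/5)]])
plan([400,300,450],RP); plan([440,0,300],RP,p0=[400,300,450],R0=RP)
E
```

```text
box back [array([688.9,  84.4,  76. ]), array([687.1, -31.2,  76. ])] front [array([540.2,  84.6,  30. ]), array([538.2, -28.4,  30. ])]
cover [array([ 496.9, -164.5,   60. ]), array([ 480.2, -253.5,   60. ]), array([ 450.6, -247.9,   60. ]), array([ 468.6, -160.8,   60. ])]
tape [644. 190.  60.]
glue [ 775. -161.  190.]
screw [ 524. -408.   28.]
turq [ 631. -168.   60.]
scene cov [array([ 481.6, -246. ,   60. ]), array([ 478.8, -150.1,   60. ]), array([ 456.9, -240.4,   60. ])]
rot 4 x [-0.0079 -0.0552 -0.0439] | then lin 12 x [-0.0504 -0.0421 -0.0205]  total lin [-0.6044 -0.5051 -0.2464]
rot 1 x [0. 0. 0.] | then lin 10 x [ 0.0027 -0.06    0.0309]  total lin [ 0.0274 -0.6     0.3093]
```

>>> step_arm:
  commands:
    - {"linear": [0, 0, -0.06], "delta_rot": [-0.008, -0.055, -0.044], "gripper": 1}
    - {"linear": [0, 0, -0.06], "delta_rot": [-0.008, -0.055, -0.044], "gripper": 0}
    - {"linear": [0, 0, -0.06], "delta_rot": [-0.008, -0.055, -0.044], "gripper": -1}
    - {"linear": [0, 0, -0.06], "delta_rot": [-0.008, -0.055, -0.044], "gripper": -1}
    - {"linear": [-0.05, -0.042, 0], "delta_rot": [0, 0, 0], "gripper": -1}

```text
time: 0.52
ee_pos: [156.4, 537.2, 359.9]
orientation: [-0.029, 2.792, 0.011]
contact_force: [-0.9, 0.8, -1.9]
opening: 38.7
grasp_force: 0.0
```

>>> step_arm:
  commands:
    - {"linear": [-0.05, -0.05, 0], "delta_rot": [0, 0, 0], "gripper": -1}
    - {"linear": [-0.05, -0.05, 0], "delta_rot": [0, 0, 0], "gripper": -1}
    - {"linear": [-0.05, -0.05, 0], "delta_rot": [0, 0, 0], "gripper": -1}
    - {"linear": [-0.05, -0.05, 0], "delta_rot": [0, 0, 0], "gripper": -1}
    - {"linear": [-0.05, -0.05, 0], "delta_rot": [0, 0, 0], "gripper": -1}

```text
time: 0.93
ee_pos: [284.6, 406.2, 400.9]
orientation: [-0.001, 2.794, 0.002]
contact_force: [0.6, 0.9, 0.6]
opening: -0.1
grasp_force: 0.0
```

>>> step_arm:
  commands:
    - {"linear": [-0.05, -0.05, 0], "delta_rot": [0, 0, 0], "gripper": -1}
    - {"linear": [-0.05, -0.05, 0], "delta_rot": [0, 0, 0], "gripper": -1}
    - {"linear": [-0.05, -0.05, 0], "delta_rot": [0, 0, 0], "gripper": -1}
    - {"linear": [-0.05, -0.05, 0], "delta_rot": [0, 0, 0], "gripper": -1}
    - {"linear": [0, -0.06, 0], "delta_rot": [0, 0, 0], "gripper": -1}

```text
time: 1.35
ee_pos: [380.9, 276.1, 435.3]
orientation: [0.003, 2.792, 0.002]
contact_force: [0.4, -0.7, -0.5]
opening: -0.0
grasp_force: 0.0
```

```bash
python3 - <<'E'
from h import *
plan([530,17,240],RP); print(r.calibration('wrist')); print(r.sense()['ee_pos'])
E
```

```text
rot 1 x [ 0.0006  0.0004 -0.0015] | then lin 10 x [-0.0147 -0.0518  0.0469]  total lin [-0.1466 -0.5182  0.469 ]
{'fx': 280.2251294245707, 'fy': 280.2251294245707, 'cx': 252.83579278748684, 'cy': 190.7524773641375, 'k1': -0.0664117301034131, 'position': array([252.98323169, 276.59531629, 540.34571   ]), 'orientation': array([1.83085673, 1.82849915, 0.64844747])}
[380.90160258 276.12103364 435.2961756 ]
```

>>> step_arm:
  commands:
    - {"linear": [0, -0.07, 0], "delta_rot": [0, 0, 0], "gripper": -1}
    - {"linear": [0, -0.07, 0], "delta_rot": [0, 0, 0], "gripper": -1}
    - {"linear": [0, -0.06, 0.02], "delta_rot": [0, 0, 0], "gripper": -1}
    - {"linear": [0, -0.06, 0.03], "delta_rot": [0, 0, 0], "gripper": -1}
    - {"linear": [-0.02, -0.05, 0.05], "delta_rot": [0, 0, 0], "gripper": -1}

```text
time: 1.77
ee_pos: [403.6, 121.1, 391.3]
orientation: [-0.001, 2.791, 0.005]
contact_force: [1.0, 1.7, -0.2]
opening: 0.2
grasp_force: 0.0
```

>>> step_arm:
  commands:
    - {"linear": [-0.03, -0.05, 0.05], "delta_rot": [0, 0, 0], "gripper": -1}
    - {"linear": [-0.03, -0.05, 0.06], "delta_rot": [0, 0, 0], "gripper": -1}
    - {"linear": [-0.03, -0.05, 0.07], "delta_rot": [0, 0, 0], "gripper": -1}
    - {"linear": [-0.03, -0.03, 0.07], "delta_rot": [0, 0, 0], "gripper": -1}
    - {"linear": [-0.01, 0, 0.06], "delta_rot": [0, 0, 0], "gripper": -1}

```text
time: 2.18
ee_pos: [517.8, 31.6, 268.2]
orientation: [0.006, 2.793, 0.0]
contact_force: [0.5, 0.0, -0.0]
opening: 0.0
grasp_force: 0.0
```

>>> step_arm:
  commands:
    - {"linear": [0, 0, 0.03], "delta_rot": [0, 0, 0], "gripper": -1}
    - {"linear": [0, 0, 0], "delta_rot": [0, 0, 0], "gripper": -1}

```text
time: 2.35
ee_pos: [520.9, 34.9, 252.5]
orientation: [0.001, 2.798, 0.001]
contact_force: [0.3, -0.3, 0.6]
opening: -0.1
grasp_force: 0.0
```

```bash
python3 - <<'E'
from h import *
s=r.sense(); print(s['ee_pos'],s['orientation'],s['contact_force'])
im,c=shot('wrist'); np.savez('w1.npz',im=im,p=c['position'],o=c['orientation'])
cv2.imwrite('pics/d.png',cv2.resize(im[:,:,::-1],(800,600),interpolation=cv2.INTER_CUBIC)); print(c)
E
```

```text
[520.86307614  34.85569744 252.52810553] [6.51773377e-04 2.79818683e+00 9.77735506e-04] [ 0.33791541 -0.30050512  0.60573378]
{'fx': 280.2251294245707, 'fy': 280.2251294245707, 'cx': 252.83579278748684, 'cy': 190.7524773641375, 'k1': -0.0664117301034131, 'position': array([393.62530668,  35.23480979, 358.3790503 ]), 'orientation': array([1.83302944, 1.8340893 , 0.64292481])}
```

View pics/d.png

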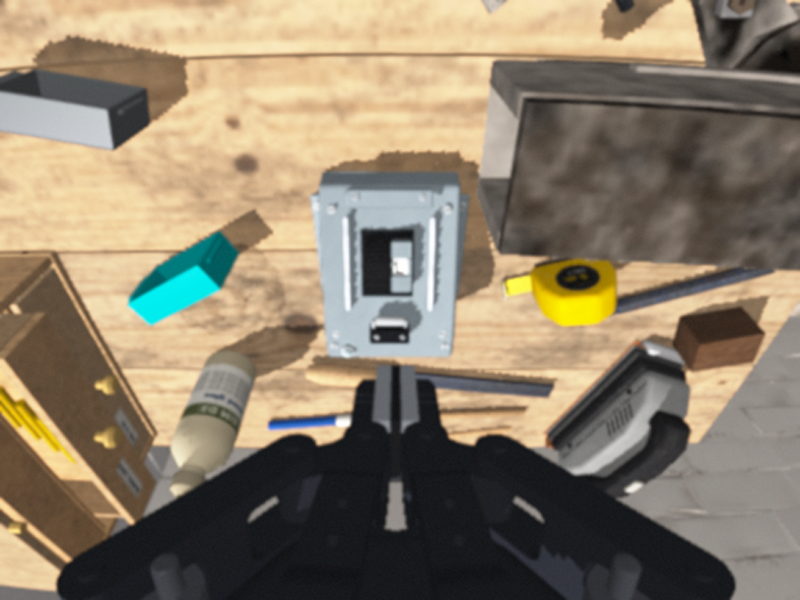

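The wrist picture is turned 180° (far is down). It shows the box with the ring opening and white window near (390,262), the catch at (388,328), and the cover at (75,105) with its dark open side facing the robot. I enlarge the box, rotated.

```bash
python3 - <<'E'
from h import *
im=np.load('w1.npz')['im']
a=cv2.rotate(im[105:230,198:302,::-1],cv2.ROTATE_180); w=cv2.rotate(im[140:195,222:282,::-1],cv2.ROTATE_180)
m=np.zeros((600,800,3),np.uint8)
a=cv2.resize(a,None,fx=4.8,fy=4.8,interpolation=cv2.INTER_CUBIC); m[:a.shape[0],:a.shape[1]]=a
w=cv2.resize(w[15:45,5:35],(300,300),interpolation=cv2.INTER_CUBIC); m[:300,500:]=w
cv2.imwrite('pics/e.png',m); print(a.shape)
E
```

```text
(600, 499, 3)
```

View pics/e.png

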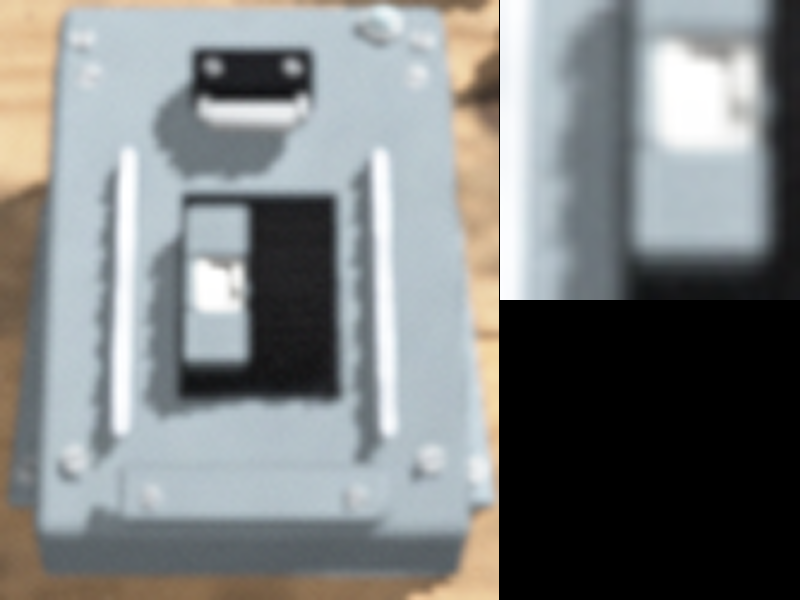

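```bash
python3 - <<'E'
from h import *
d=np.load('w1.npz'); c=r.calibration('wrist'); c['position']=d['p'];c['orientation']=d['o']
yaw=np.radians(-.8); RB=R.from_euler('z',yaw).as_matrix(); O=np.array([608.6,27.4,0])
RPn=RB@cols([c2,0,s2],[0,1,0],[-s2,0,c2]); F=O+RB@np.array([-70,0,30])
for n,X,Y,z,k in [('roller',252,110,10.8+3,(95.4,0)),('railLt',129,148,8,(88,35)),('railLb',121,435,8,(8,35)),('railRt',381,150,8,(88,-35)),('railRb',389,435,8,(8,-35)),('ledgeL',125,465,12.5,(0,34)),('ledgeR',387,465,12.5,(0,-34)),('bezel L top',185,207,14,(69,18)),('bez Lb',183,362,14,(27,18)),('box fl',38,530,0,(0,58)),('box fr',463,530,0,(0,-58))]:
    o,dr=ray(c,198+103-X/4.8+.0,105+124-Y/4.8)
    q=RPn.T@(o-F); e=RPn.T@dr; t=(z-q[2])/e[2]; P=q+t*e
    print(n,P.round(1),'expect',k,'diff',(P[:2]-k).round(1))
E
```

```text
roller [113.    3.2  13.8] expect (95.4, 0) diff [17.6  3.2]
railLt [103.6  37.2   8. ] expect (88, 35) diff [15.6  2.2]
railLb [24.5 36.3  8. ] expect (8, 35) diff [16.5  1.3]
railRt [103.8 -32.7   8. ] expect (88, -35) diff [15.8  2.3]
railRb [ 25.3 -33.1   8. ] expect (8, -35) diff [17.3  1.9]
ledgeL [16.2 34.6 12.5] expect (0, 34) diff [16.2  0.6]
ledgeR [ 17.1 -32.   12.5] expect (0, -34) diff [17.1  2. ]
bezel L top [84.7 20.9 14. ] expect (69, 18) diff [15.7  2.9]
bez Lb [42.7 20.4 14. ] expect (27, 18) diff [15.7  2.4]
box fl [ 0.6 57.7  0. ] expect (0, 58) diff [ 0.6 -0.3]
box fr [  2.  -52.7   0. ] expect (0, -58) diff [2.  5.3]
```

```bash
cat >> h.py <<'E'
P0=np.array([553.9,29.,35.6])
RPP=cols([c2,0,s2],[0,1,0],[-s2,0,c2])
def pan(*q): return P0+RPP@np.array(q,float)
def where():
    s=r.sense(); print('t',round(s['time'],2),'panel',(RPP.T@(s['ee_pos']-P0)).round(1),'world',s['ee_pos'].round(1),'rot',s['orientation'].round(3),'F',s['contact_force'].round(1),'op',round(s['opening'],1))
E
python3 - <<'E'
from h import *
where(); plan(pan(57,-12,28),RP)
E
```

```text
t 2.4 panel [ 43.6   6.2 217. ] world [520.7  35.2 254.5] rot [-0.000e+00  2.796e+00  2.000e-03] F [-0.4 -0.1  0. ] op 0.1
rot 1 x [ 0.0007 -0.0025 -0.0001] | then lin 6 x [-0.0045 -0.0061  0.063 ]  total lin [-0.0267 -0.0364  0.3781]
```

>>> step_arm:
  commands:
    - {"linear": [-0.005, -0.007, 0.063], "delta_rot": [0, 0, 0], "gripper": -1}
    - {"linear": [-0.005, -0.007, 0.063], "delta_rot": [0, 0, 0], "gripper": -1}
    - {"linear": [-0.005, -0.007, 0.063], "delta_rot": [0, 0, 0], "gripper": -1}
    - {"linear": [-0.005, -0.007, 0.063], "delta_rot": [0, 0, 0], "gripper": -1}
    - {"linear": [-0.005, -0.007, 0.063], "delta_rot": [0, 0, 0], "gripper": -1}

```text
time: 2.82
ee_pos: [587.4, 18.7, 112.1]
orientation: [-0.002, 2.792, 0.003]
contact_force: [1.3, 0.3, 0.5]
opening: 0.1
grasp_force: 0.0
```

>>> step_arm:
  commands:
    - {"linear": [-0.002, -0.001, 0.063], "delta_rot": [0, 0, 0], "gripper": -1}
    - {"linear": [0, 0, 0], "delta_rot": [0, 0, 0], "gripper": -1}
    - {"linear": [0, 0, 0], "delta_rot": [0, 0, 0], "gripper": -1}

```text
time: 3.07
ee_pos: [600.7, 18.3, 85.2]
orientation: [-0.002, 2.799, 0.002]
contact_force: [0.8, -0.1, 0.5]
opening: -0.1
grasp_force: 0.0
```

```bash
cat >> h.py <<'E'
def look(name,f):
    where(); im,c=shot('wrist'); np.savez(name+'.npz',im=im,p=c['position'],o=c['orientation'])
    u,v=proj(c,pan(48,8.75,12.5)); u,v=int(u),int(v); print('win px',u,v)
    a=cv2.rotate(im[:,:,::-1],cv2.ROTATE_180); U,V=511-u,383-v
    m=np.zeros((480,800,3),np.uint8)
    m[:,:400]=cv2.resize(a[V-60:V+60,U-50:U+50],(400,480),interpolation=cv2.INTER_CUBIC)
    m[:,400:]=cv2.resize(a[V-24:V+24,U-20:U+20],(400,480),interpolation=cv2.INTER_CUBIC)
    cv2.imwrite('pics/'+f,m)
E
python3 -c "from h import *; look('w2','f.png')"
```

```text
t 3.07 panel [ 60.9 -10.7  30.6] world [600.7  18.3  85.2] rot [-2.000e-03  2.799e+00  2.000e-03] F [ 0.8 -0.1  0.5] op -0.1
win px 282 215
```

View pics/f.png

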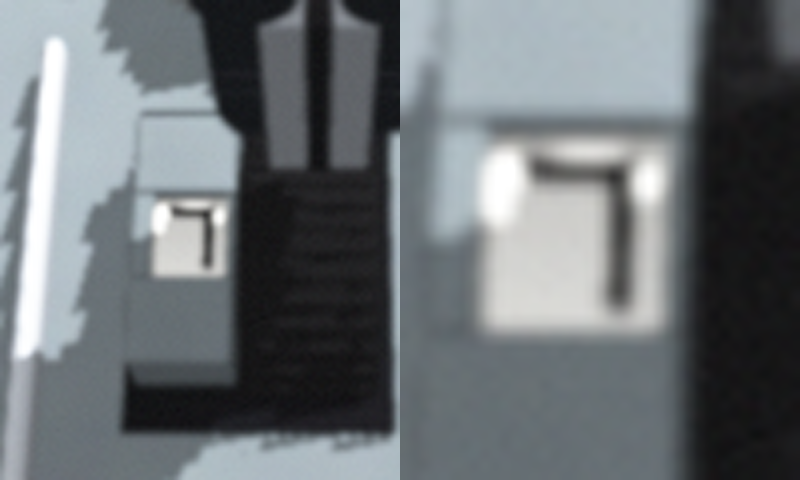

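The window reads 7, so the wheel must go down three digits: three strokes up the slope of about 17 mm each.

>>> step_arm:
  commands:
    - {"linear": [0.022, 0, 0.0], "delta_rot": [0, 0, 0], "gripper": -1}
    - {"linear": [0.022, 0, 0.01], "delta_rot": [0, 0, 0], "gripper": -1}
    - {"linear": [0, 0, 0.008], "delta_rot": [0, 0, 0], "gripper": -1}
    - {"linear": [0, 0, 0.002], "delta_rot": [0, 0, 0], "gripper": -1}
    - {"linear": [0, 0, 0], "delta_rot": [0, 0, 0], "gripper": -1}

```text
time: 3.53
ee_pos: [593.4, 18.5, 77.0]
orientation: [-0.001, 2.818, 0.001]
contact_force: [0.2, 0.2, 0.7]
opening: -0.0
grasp_force: 0.0
```

>>> step_arm:
  commands:
    - {"linear": [0, 0, 0.004], "delta_rot": [0, 0, 0], "gripper": -1}
    - {"linear": [0, 0, 0.0], "delta_rot": [0, 0, 0], "gripper": -1}

```text
time: 3.7
ee_pos: [594.2, 18.4, 74.8]
orientation: [-0.001, 2.819, 0.001]
contact_force: [0.5, -0.2, 0.6]
opening: -0.1
grasp_force: 0.0
```

>>> step_arm:
  commands:
    - {"linear": [0, 0, 0.003], "delta_rot": [0, 0, 0], "gripper": -1}
    - {"linear": [0, 0, 0.0], "delta_rot": [0, 0, 0], "gripper": -1}

```text
time: 3.87
ee_pos: [594.8, 18.4, 73.3]
orientation: [-0.0, 2.82, 0.001]
contact_force: [0.1, -0.2, -0.6]
opening: -0.1
grasp_force: 0.0
```

```bash
sed -i 's/P0=np.array(\[553.9,29.,35.6\])/P0=np.array([553.9,30.3,35.6])/' h.py; python3 -c "from h import *; where()"
```

```text
t 3.87 panel [ 51.4 -11.9  21.4] world [594.8  18.4  73.3] rot [-0.00e+00  2.82e+00  1.00e-03] F [ 0.1 -0.2 -0.6] op -0.1
```

```bash
python3 -c "
from h import *
s=r.sense();print(s['joints'].round(3))"
```

```text
[-1.230e-01  8.900e-01  4.100e-02  1.931e+00 -1.440e-01  1.000e-03
  1.612e+00]
```

```bash
python3 -c "
from h import *
plan([591,18.5,77],RD)"
```

```text
rot 3 x [0.0002 0.0683 0.0001] | then lin 1 x [ 0.0077  0.0002 -0.0074]  total lin [ 0.0077  0.0002 -0.0074]
```

>>> step_arm:
  commands:
    - {"linear": [0, 0, -0.01], "delta_rot": [0, 0.068, 0], "gripper": -1}
    - {"linear": [0, 0, -0.01], "delta_rot": [0, 0.068, 0], "gripper": -1}
    - {"linear": [0, 0, 0], "delta_rot": [0, 0.068, 0], "gripper": -1}
    - {"linear": [0, 0, 0.0], "delta_rot": [0, 0, 0], "gripper": -1}
    - {"linear": [0, 0, 0], "delta_rot": [0, 0, 0], "gripper": -1}

```text
time: 4.28
ee_pos: [593.5, 18.5, 79.3]
orientation: [-0.0, 3.08, 0.001]
contact_force: [0.0, -0.6, -0.0]
opening: -0.2
grasp_force: 0.0
```

```bash
python3 -c "
from h import *
where();plan([591,18.5,75],RD)"
```

```text
t 4.28 panel [ 52.2 -11.8  27.5] world [593.5  18.5  79.3] rot [-0.00e+00  3.08e+00  1.00e-03] F [ 0.  -0.6 -0. ] op -0.2
rot 1 x [0.0006 0.039  0.0001] | then lin 1 x [0.0051 0.0001 0.0086]  total lin [0.0051 0.0001 0.0086]
```

>>> step_arm:
  commands:
    - {"linear": [0.005, 0, 0.006], "delta_rot": [0, 0.039, 0], "gripper": -1}
    - {"linear": [0, 0, 0.005], "delta_rot": [0, 0, 0], "gripper": -1}
    - {"linear": [0, 0, 0.0], "delta_rot": [0, 0, 0], "gripper": -1}

```text
time: 4.53
ee_pos: [590.6, 18.4, 73.1]
orientation: [-0.0, 3.141, 0.002]
contact_force: [-0.6, 0.1, -0.6]
opening: 0.1
grasp_force: 0.0
```

>>> step_arm:
  commands:
    - {"linear": [0, 0, 0.004], "delta_rot": [0, 0, 0], "gripper": -1}
    - {"linear": [0, 0, 0], "delta_rot": [0, 0, 0], "gripper": -1}

```text
time: 4.7
ee_pos: [590.4, 18.5, 71.7]
orientation: [0.0, -3.141, -0.002]
contact_force: [0.4, 0.3, -0.4]
opening: -0.4
grasp_force: 0.0
```

>>> step_arm:
  commands:
    - {"linear": [0, 0, 0.003], "delta_rot": [0, 0, 0], "gripper": -1}
    - {"linear": [0, 0, 0], "delta_rot": [0, 0, 0], "gripper": -1}

```text
time: 4.87
ee_pos: [590.6, 18.6, 70.4]
orientation: [0.0, -3.14, -0.002]
contact_force: [-0.4, -1.1, -0.2]
opening: 0.1
grasp_force: 0.0
```

>>> step_arm:
  commands:
    - {"linear": [0, 0, 0.003], "delta_rot": [0, 0, 0], "gripper": -1}
    - {"linear": [0, 0, 0], "delta_rot": [0, 0, 0], "gripper": -1}

```text
time: 5.03
ee_pos: [590.9, 18.5, 69.4]
orientation: [0.0, -3.141, -0.002]
contact_force: [-3.0, 0.1, 12.1]
opening: -0.3
grasp_force: 6.1
```

>>> step_arm:
  commands:
    - {"linear": [0, 0, 0.002], "delta_rot": [0, 0, 0], "gripper": -1}
    - {"linear": [0, 0, 0], "delta_rot": [0, 0, 0], "gripper": -1}

```text
time: 5.2
ee_pos: [591.0, 18.4, 69.1]
orientation: [0.0, -3.141, -0.002]
contact_force: [-6.7, -0.2, 22.1]
opening: -0.1
grasp_force: 11.7
```

>>> step_arm:
  commands:
    - {"linear": [-0.008, 0, -0.002], "delta_rot": [0, 0, 0], "gripper": -1}
    - {"linear": [-0.01, 0, 0], "delta_rot": [0, 0, 0], "gripper": -1}
    - {"linear": [-0.01, 0, 0], "delta_rot": [0, 0, 0], "gripper": -1}
    - {"linear": [-0.01, 0, 0], "delta_rot": [0, 0, 0], "gripper": -1}
    - {"linear": [0, 0, 0], "delta_rot": [0, 0, 0], "gripper": -1}

```text
time: 5.62
ee_pos: [611.3, 18.4, 70.0]
orientation: [-0.0, 3.14, 0.002]
contact_force: [1.3, 0.0, 16.9]
opening: -0.4
grasp_force: 8.3
```

>>> step_arm:
  commands:
    - {"linear": [0, 0, -0.01], "delta_rot": [0, 0, 0], "gripper": -1}
    - {"linear": [0, 0, -0.006], "delta_rot": [0, 0, 0], "gripper": -1}
    - {"linear": [0, 0, 0], "delta_rot": [0, 0, 0], "gripper": -1}

```text
time: 5.87
ee_pos: [609.9, 18.5, 77.5]
orientation: [0.0, -3.14, -0.002]
contact_force: [0.3, 0.1, 0.6]
opening: -0.2
grasp_force: 0.0
```

```bash
python3 -c "from h import *; look('w3','g.png')"
```

```text
t 5.87 panel [ 67.  -11.8  20.3] world [609.9  18.5  77.5] rot [ 0.00e+00 -3.14e+00 -2.00e-03] F [0.3 0.1 0.6] op -0.2
win px 285 215
```

View pics/g.png

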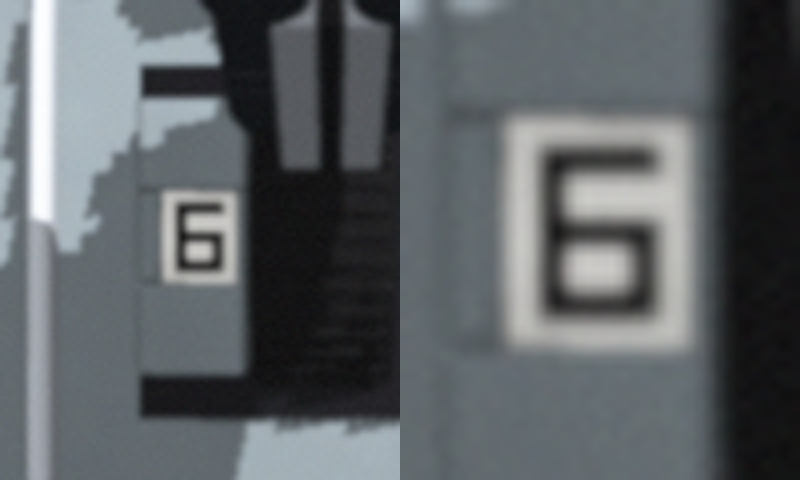

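The digit now shows 6, so one stroke gives one digit. Two more follow, and I check the result as text.

>>> step_arm:
  commands:
    - {"linear": [0.02, 0, 0], "delta_rot": [0, 0, 0], "gripper": -1}
    - {"linear": [0.018, 0, 0], "delta_rot": [0, 0, 0], "gripper": -1}
    - {"linear": [0, 0, 0.008], "delta_rot": [0, 0, 0], "gripper": -1}
    - {"linear": [0, 0, 0.008], "delta_rot": [0, 0, 0], "gripper": -1}
    - {"linear": [0, 0, 0], "delta_rot": [0, 0, 0], "gripper": -1}

```text
time: 6.33
ee_pos: [591.1, 18.4, 69.1]
orientation: [0.0, -3.14, -0.002]
contact_force: [-5.9, -0.8, 21.6]
opening: -0.2
grasp_force: 11.1
```

>>> step_arm:
  commands:
    - {"linear": [-0.008, 0, 0], "delta_rot": [0, 0, 0], "gripper": -1}
    - {"linear": [-0.01, 0, 0], "delta_rot": [0, 0, 0], "gripper": -1}
    - {"linear": [-0.01, 0, 0], "delta_rot": [0, 0, 0], "gripper": -1}
    - {"linear": [-0.01, 0, 0], "delta_rot": [0, 0, 0], "gripper": -1}
    - {"linear": [0, 0, 0], "delta_rot": [0, 0, 0], "gripper": -1}

```text
time: 6.75
ee_pos: [612.1, 18.4, 69.9]
orientation: [-0.0, 3.139, 0.002]
contact_force: [1.2, 0.0, 21.6]
opening: 0.2
grasp_force: 10.8
```

>>> step_arm:
  commands:
    - {"linear": [0, 0, -0.01], "delta_rot": [0, 0, 0], "gripper": -1}
    - {"linear": [0, 0, -0.006], "delta_rot": [0, 0, 0], "gripper": -1}
    - {"linear": [0, 0, 0], "delta_rot": [0, 0, 0], "gripper": -1}

```text
time: 7.0
ee_pos: [610.1, 18.5, 77.1]
orientation: [0.0, -3.14, -0.002]
contact_force: [-0.1, -0.4, -0.4]
opening: -0.2
grasp_force: 0.0
```

```bash
cat >> h.py <<'E'
def digit():
    where(); im,c=shot('wrist'); u,v=proj(c,pan(48,8.75,12.5)); u,v=int(u),int(v)
    a=cv2.rotate(cv2.cvtColor(im,cv2.COLOR_RGB2GRAY),cv2.ROTATE_180); U,V=511-u,383-v
    w=a[V-15:V+15,U-12:U+14]
    for l in w: print(''.join('#' if x<90 else '+' if x<150 else '.' for x in l))
E
python3 -c "from h import *; digit()"
```

```text
t 7.0 panel [ 67.  -11.8  19.8] world [610.1  18.5  77.1] rot [ 0.00e+00 -3.14e+00 -2.00e-03] F [-0.1 -0.4 -0.4] op -0.2
++++++++++++++++++++++####
++++++++++++++++++++++####
##++++###+++++++++++++####
+++..+###+++++++++...+####
+++...##+............+####
+++...##+............++###
+++...##+............++###
+++...###+++.........++###
+++...########++++...++###
+++...+##########+...++###
+++....++++++++##+...++###
+++............+#+...++###
+++............+#+...++###
+++............+#+...++###
+++...........++#+...++###
+++...++++++++###+...++###
+++..++##########+...++###
+++...+++++++++++....++###
+++..................++###
+++..................++###
+++..................++###
+++...++........+....++###
+++...+++......+++...++###
+++...##+......+#+...++###
+++..+##+......+#+...++###
#++..++#+.....++#++.+++###
++++++++++++++++++++++####
++++++++++++++++++++++####
++++++++++++++++++++++####
++++++++++++++++++++++####
```

>>> step_arm:
  commands:
    - {"linear": [0, 0, 0], "delta_rot": [0, 0, 0], "gripper": -1}
    - {"linear": [0, 0, 0], "delta_rot": [0, 0, 0], "gripper": -1}

```text
time: 7.22
ee_pos: [609.6, 18.5, 76.6]
orientation: [0.0, -3.139, -0.002]
contact_force: [-0.2, 0.5, -0.4]
opening: -0.4
grasp_force: 0.0
```

```bash
python3 -c "from h import *; digit()"
```

```text
t 7.22 panel [ 66.4 -11.8  19.5] world [609.6  18.5  76.6] rot [ 0.000e+00 -3.139e+00 -2.000e-03] F [-0.2  0.5 -0.4] op -0.4
++++++++++++++++++++++####
+++++++#++++++++++++++####
##++++####++++++++++++####
+++..+###+++++++++...+####
+++...##+............++###
+++...##+............++###
+++..+##+............++###
+++..+###++++++++....++###
+++..+###########+...++###
+++...+##########+...++###
+++...+++++++++##+...++###
++............+##+...++###
++.............+#+...++###
++.............+#+...++###
++............+##+...++###
++....++++++++###+...++###
++...++##########+...++###
++....+++++++++++....++###
+++..................++###
+++..................+####
+++..................++###
+++...++........+....++###
+++...+++......+++...++###
+++..+##+......+#+...++###
+++..+##+.....++#+...+####
++++++##++++++++#++.++####
++++++++++++++++++++++####
++++++++++++++++++++++####
++++++++++++++++++++++####
++++++++++++++++++++++####
```

>>> step_arm:
  commands:
    - {"linear": [0.018, 0, 0], "delta_rot": [0, 0, 0], "gripper": -1}
    - {"linear": [0.015, 0, 0], "delta_rot": [0, 0, 0], "gripper": -1}
    - {"linear": [0, 0, 0.008], "delta_rot": [0, 0, 0], "gripper": -1}
    - {"linear": [0, 0, 0.007], "delta_rot": [0, 0, 0], "gripper": -1}
    - {"linear": [0, 0, 0], "delta_rot": [0, 0, 0], "gripper": -1}

```text
time: 7.68
ee_pos: [593.8, 18.4, 69.7]
orientation: [0.0, -3.14, -0.002]
contact_force: [-3.7, 0.9, 19.1]
opening: 0.2
grasp_force: 9.4
```

>>> step_arm:
  commands:
    - {"linear": [-0.006, 0, 0], "delta_rot": [0, 0, 0], "gripper": -1}
    - {"linear": [-0.006, 0, 0], "delta_rot": [0, 0, 0], "gripper": -1}
    - {"linear": [-0.006, 0, 0], "delta_rot": [0, 0, 0], "gripper": -1}
    - {"linear": [-0.005, 0, 0], "delta_rot": [0, 0, 0], "gripper": -1}
    - {"linear": [0, 0, 0], "delta_rot": [0, 0, 0], "gripper": -1}

```text
time: 8.1
ee_pos: [606.2, 18.4, 70.1]
orientation: [-0.0, 3.141, 0.002]
contact_force: [-1.6, 0.1, 18.5]
opening: -0.3
grasp_force: 9.6
```

>>> step_arm:
  commands:
    - {"linear": [0, 0, -0.01], "delta_rot": [0, 0, 0], "gripper": -1}
    - {"linear": [0, 0, -0.006], "delta_rot": [0, 0, 0], "gripper": -1}
    - {"linear": [0, 0, 0], "delta_rot": [0, 0, 0], "gripper": -1}

```text
time: 8.35
ee_pos: [605.2, 18.5, 77.7]
orientation: [0.0, -3.14, -0.002]
contact_force: [-0.6, 0.3, 0.3]
opening: -0.2
grasp_force: 0.0
```

```bash
python3 -c "from h import *; digit()"
```

```text
t 8.35 panel [ 62.6 -11.8  22. ] world [605.2  18.5  77.7] rot [ 0.00e+00 -3.14e+00 -2.00e-03] F [-0.6  0.3  0.3] op -0.2
+++++++++++++++++++++++###
++++++++++++++++++++++####
##++++++++++++++++++++####
++++................+++###
+++..................++###
+++....+........++...++###
+++...+++......++++..++###
+++...+#+......+##+..++###
+++...+#+......+##+..++###
+++...+#+......+##+..++###
+++...+#+......+##+..++###
+++...+#+......+##+..++###
+++...+#+.....++##+..++###
+++...+###++++####+..++###
+++...+###########+..++###
+++....++++++++###+..++###
+++............+##+..++###
+++............+##+..++###
+++............+##+..++###
+++............+##+..++###
+++............+##+..++###
+++............+#++..++###
+++.............++...++###
+++..................++###
++++.................++###
##+++++++++++++++++++++###
+++++++++++++++++++++++###
+++++++++++++++++++++++###
+++++++++++++++++++++++###
+++++++++++++++++++++++###
```

The window shows a centred 4. Now to the cover: rise, travel over it, and yaw.

>>> step_arm:
  commands:
    - {"linear": [0, 0, -0.07], "delta_rot": [0, 0, 0], "gripper": -1}
    - {"linear": [0, 0, -0.07], "delta_rot": [0, 0, 0], "gripper": -1}
    - {"linear": [0.04, -0.06, -0.03], "delta_rot": [0, 0, 0], "gripper": 0}
    - {"linear": [0.04, -0.065, 0], "delta_rot": [0, 0, 0], "gripper": 1}
    - {"linear": [0.04, -0.065, 0], "delta_rot": [0, 0, 0], "gripper": 1}

```text
time: 8.82
ee_pos: [544.3, -77.3, 163.1]
orientation: [0.003, -3.141, -0.001]
contact_force: [1.0, -0.6, -0.5]
opening: 35.3
grasp_force: 0.0
```

>>> step_arm:
  commands:
    - {"linear": [0.04, -0.065, 0], "delta_rot": [0, 0, 0], "gripper": 1}
    - {"linear": [0.04, -0.065, 0], "delta_rot": [0, 0, 0], "gripper": 1}
    - {"linear": [0.04, -0.065, 0], "delta_rot": [0, 0, 0], "gripper": 1}
    - {"linear": [0.04, -0.065, 0], "delta_rot": [0, 0, 0], "gripper": 1}
    - {"linear": [0, -0.06, 0], "delta_rot": [0, 0, 0], "gripper": 1}

```text
time: 9.23
ee_pos: [461.7, -238.8, 162.5]
orientation: [-0.003, -3.138, -0.002]
contact_force: [0.1, 1.2, 0.0]
opening: 85.5
grasp_force: 0.0
```

>>> step_arm:
  commands:
    - {"linear": [0, 0, 0], "delta_rot": [0, 0, 0.07], "gripper": 1}
    - {"linear": [0, 0, 0], "delta_rot": [0, 0, 0.07], "gripper": 1}
    - {"linear": [0, 0, 0], "delta_rot": [0, 0, 0.07], "gripper": 1}
    - {"linear": [0, 0, 0], "delta_rot": [0, 0, 0.07], "gripper": 1}
    - {"linear": [0, 0, 0], "delta_rot": [0, 0, 0.07], "gripper": 1}

```text
time: 9.65
ee_pos: [465.0, -236.7, 162.2]
orientation: [-0.86, -3.019, -0.001]
contact_force: [1.1, 0.4, 0.4]
opening: 85.3
grasp_force: 0.0
```

>>> step_arm:
  commands:
    - {"linear": [0, 0, 0], "delta_rot": [0, 0, 0.07], "gripper": 1}
    - {"linear": [0, 0, 0], "delta_rot": [0, 0, 0.07], "gripper": 1}
    - {"linear": [0, 0, 0], "delta_rot": [0, 0, 0.07], "gripper": 1}
    - {"linear": [0, 0, 0], "delta_rot": [0, 0, 0.07], "gripper": 1}
    - {"linear": [0, 0, 0], "delta_rot": [0, 0, 0.07], "gripper": 1}

```text
time: 10.07
ee_pos: [465.1, -236.6, 162.2]
orientation: [-1.647, -2.673, 0.0]
contact_force: [0.2, -0.4, -0.3]
opening: 85.6
grasp_force: 0.0
```

>>> step_arm:
  commands:
    - {"linear": [0, 0, 0], "delta_rot": [0, 0, 0.07], "gripper": 1}
    - {"linear": [0, 0, 0], "delta_rot": [0, 0, 0.07], "gripper": 1}
    - {"linear": [0, 0, 0], "delta_rot": [0, 0, 0.07], "gripper": 1}
    - {"linear": [0, 0, 0], "delta_rot": [0, 0, 0.07], "gripper": 1}
    - {"linear": [0, 0, 0], "delta_rot": [0, 0, 0.07], "gripper": 1}

```text
time: 10.48
ee_pos: [465.1, -236.6, 162.2]
orientation: [-2.311, -2.125, 0.001]
contact_force: [-0.1, 0.5, 0.2]
opening: 85.3
grasp_force: 0.0
```

```bash
cat >> h.py <<'E'
def RY(az): # tool down, tool x at azimuth az (deg)
    return R.from_euler('z',np.radians(az-180)).as_matrix()@RD
E
python3 - <<'E'
from h import *
where(); plan([467.4,-242,100],RY(79.5)); print(r.sense()['joints'].round(2))
# measure cover edges in fresh top view: grey contour near expected
im,c=shot('wrist'); 
for P in [(496.9,-164.5,60),(480.2,-253.5,60),(450.6,-247.9,60),(468.6,-160.8,60)]: print(np.round(proj(c,P)))
cv2.imwrite('pics/hh.png',im[:,:,::-1])
E
```

```text
t 10.48 panel [ -40.2 -266.9  149.4] world [ 465.1 -236.6  162.2] rot [-2.311e+00 -2.125e+00  1.000e-03] F [-0.1  0.5  0.2] op 85.3
rot 1 x [-0.0014 -0.0005  0.0635] | then lin 2 x [-0.0049  0.0033  0.0622]  total lin [-0.0098  0.0066  0.1244]
[ 0.14  0.79  0.53  1.77 -0.56  0.73  0.88]
[285. 108.]
[271. 207.]
[239. 204.]
[251. 106.]
```

```bash
python3 - <<'E'
from h import *
im=cv2.imread('pics/hh.png'); h=cv2.cvtColor(im,cv2.COLOR_BGR2HSV); c=r.calibration('wrist')
g=((h[...,1]<60)&(h[...,2]>60)).astype(np.uint8); m=np.zeros_like(g); m[85:235,205:325]=g[85:235,205:325]
print(h[155,262],h[155,230],h[155,300])
for k in sorted(cv2.findContours(m,0,1)[0],key=cv2.contourArea)[-2:]:
    b=cv2.boxPoints(cv2.minAreaRect(k)); print(cv2.contourArea(k)); print([(p.round(0),onz(c,*p,60).round(1)[:2]) for p in b])
for row in range(90,230,6): print(row,''.join('#' if m[row,x] else '.' for x in range(205,325,2)))
E
```

```text
[107  13 137] [ 15 106  99] [ 16 100 196]
3247.5
[(array([236., 203.], dtype=float32), array([ 447.8, -247. ])), (array([252.,  98.], dtype=float32), array([ 471.1, -154.4])), (array([287., 103.], dtype=float32), array([ 499.4, -161. ])), (array([271., 209.], dtype=float32), array([ 479.4, -255.1]))]
90 ............................................................
96 ............................................................
102 ........................#...#...............................
108 .......................##################...................
114 .......................#################....................
120 .......................#################....................
126 ......................#################.....................
132 ......................#################.....................
138 .....................#################......................
144 .....................#################......................
150 ....................#################.......................
156 ....................#################.......................
162 ....................################........................
168 ...................#################........................
174 ...................################.........................
180 ..................#################.........................
186 ..................################..........................
192 ..................################..........................
198 ..................###############...........................
204 ..................#...........###...........................
210 ............................................................
216 ............................................................
222 ............................................................
228 ............................................................
```

```bash
python3 - <<'E'
from h import *
plan([466.6,-240.6,36],RY(77.5))
E
```

```text
rot 2 x [-0.0008 -0.0003  0.0402] | then lin 4 x [-0.0019  0.0012  0.0631]  total lin [-0.0074  0.0047  0.2522]
```

>>> step_arm:
  commands:
    - {"linear": [0, 0, 0], "delta_rot": [-0.001, 0, 0.04], "gripper": 1}
    - {"linear": [0, 0, 0], "delta_rot": [0, 0, 0.04], "gripper": 1}
    - {"linear": [-0.007, 0.005, 0.03], "delta_rot": [0, 0, 0], "gripper": 1}
    - {"linear": [0, 0, 0.06], "delta_rot": [0, 0, 0], "gripper": 1}
    - {"linear": [0, 0, 0.06], "delta_rot": [0, 0, 0], "gripper": 1}

```text
time: 10.95
ee_pos: [467.1, -240.6, 86.7]
orientation: [2.432, 1.987, 0.001]
contact_force: [0.9, -0.4, -0.8]
opening: 85.7
grasp_force: 0.0
```

>>> step_arm:
  commands:
    - {"linear": [0, 0, 0.06], "delta_rot": [0, 0, 0], "gripper": 1}
    - {"linear": [0, 0, 0.042], "delta_rot": [0, 0, 0], "gripper": 1}
    - {"linear": [0, 0, 0], "delta_rot": [0, 0, 0], "gripper": 0.3}

```text
time: 11.2
ee_pos: [465.3, -239.7, 33.1]
orientation: [-2.43, -1.983, 0.002]
contact_force: [0.7, -0.1, -0.9]
opening: 75.6
grasp_force: 0.0
```

>>> step_arm:
  commands:
    - {"linear": [0, 0, 0], "delta_rot": [0, 0, 0], "gripper": -1}
    - {"linear": [0, 0, 0], "delta_rot": [0, 0, 0], "gripper": -1}
    - {"linear": [0, 0, 0], "delta_rot": [0, 0, 0], "gripper": -1}
    - {"linear": [0, 0, 0], "delta_rot": [0, 0, 0], "gripper": -1}
  force: 35

```text
time: 11.53
ee_pos: [467.3, -240.7, 37.8]
orientation: [2.435, 1.984, 0.002]
contact_force: [-2.2, 0.7, 13.5]
opening: 29.1
grasp_force: 33.6
```

```bash
python3 -c "
from h import *
where()"
```

```text
t 11.53 panel [ -80.6 -271.    31.7] world [ 467.3 -240.7   37.8] rot [2.435e+00 1.984e+00 2.000e-03] F [-2.2  0.7 13.5] op 29.1
```

Gripped (opening 29.1 mm). Lift, yaw so the cover's y points to +X, then tilt sideways by 50°.

>>> step_arm:
  commands:
    - {"linear": [0, 0, -0.05], "delta_rot": [0, 0, 0], "gripper": -1}
    - {"linear": [0, 0, -0.06], "delta_rot": [0, 0, 0], "gripper": -1}
    - {"linear": [0, 0, -0.06], "delta_rot": [0, 0, 0], "gripper": -1}
    - {"linear": [0, 0, -0.05], "delta_rot": [0, 0, 0.06], "gripper": -1}
    - {"linear": [0, 0, 0], "delta_rot": [0, 0, 0.07], "gripper": -1}

```text
time: 11.95
ee_pos: [468.0, -241.4, 151.5]
orientation: [2.625, 1.719, 0.006]
contact_force: [0.6, 0.1, -0.1]
opening: 29.1
grasp_force: 35.5
```

>>> step_arm:
  commands:
    - {"linear": [0, 0, 0], "delta_rot": [0, 0, 0.07], "gripper": -1}
    - {"linear": [0, 0, 0], "delta_rot": [0, 0, 0.07], "gripper": -1}
    - {"linear": [0, 0, 0], "delta_rot": [0, 0, 0.07], "gripper": -1}
    - {"linear": [0, 0, 0], "delta_rot": [0, 0, 0.07], "gripper": -1}
    - {"linear": [0, 0, 0], "delta_rot": [0, 0, 0.07], "gripper": -1}

```text
time: 12.37
ee_pos: [466.9, -240.3, 147.3]
orientation: [-2.997, -0.94, -0.001]
contact_force: [-0.4, -0.4, -2.3]
opening: 29.1
grasp_force: 35.4
```

>>> step_arm:
  commands:
    - {"linear": [0, 0, 0], "delta_rot": [0, 0, 0.07], "gripper": -1}
    - {"linear": [0, 0, 0], "delta_rot": [0, 0, 0.07], "gripper": -1}
    - {"linear": [0, 0, 0], "delta_rot": [0, 0, 0.07], "gripper": -1}
    - {"linear": [0, 0, 0], "delta_rot": [0, 0, 0.07], "gripper": -1}
    - {"linear": [0, 0, 0], "delta_rot": [0, 0, 0.07], "gripper": -1}

```text
time: 12.78
ee_pos: [467.0, -240.3, 147.3]
orientation: [-3.139, -0.092, -0.001]
contact_force: [-1.1, 0.2, -0.5]
opening: 29.4
grasp_force: 35.4
```

>>> step_arm:
  commands:
    - {"linear": [0, 0, 0], "delta_rot": [-0.07, 0, 0], "gripper": -1}
    - {"linear": [0, 0, 0], "delta_rot": [-0.07, 0, 0], "gripper": -1}
    - {"linear": [0, 0, 0], "delta_rot": [-0.07, 0, 0], "gripper": -1}
    - {"linear": [0, 0, 0], "delta_rot": [-0.07, 0, 0], "gripper": -1}
    - {"linear": [0, 0, 0], "delta_rot": [0, 0, 0], "gripper": -1}

```text
time: 13.2
ee_pos: [467.3, -236.9, 145.6]
orientation: [2.697, 0.094, 0.018]
contact_force: [-0.4, 1.8, -3.3]
opening: 29.1
grasp_force: 35.4
```

```bash
python3 - <<'E'
from h import *
where(); s=r.sense(); print(s['joints'].round(2)); print(rotm(s['orientation']).round(3))
E
```

```text
t 13.2 panel [ -43.7 -267.2  133. ] world [ 467.3 -236.9  145.6] rot [2.697 0.094 0.018] F [-0.4  1.8 -3.3] op 29.1
[-0.33  1.01  1.03  2.   -1.06  0.46 -0.22]
[[ 0.998  0.063  0.028]
 [ 0.069 -0.901 -0.428]
 [-0.002  0.429 -0.903]]
```

>>> step_arm:
  commands:
    - {"linear": [0, 0, 0], "delta_rot": [-0.06, 0, 0.0], "gripper": -1}
    - {"linear": [0, 0, 0], "delta_rot": [-0.06, 0, 0.0], "gripper": -1}
    - {"linear": [0, 0, 0], "delta_rot": [-0.06, 0, 0.0], "gripper": -1}
    - {"linear": [0, 0, 0], "delta_rot": [-0.06, 0, 0.0], "gripper": -1}
    - {"linear": [0, 0, 0], "delta_rot": [0, 0, 0], "gripper": -1}

```text
time: 13.62
ee_pos: [467.1, -238.2, 144.6]
orientation: [2.322, 0.08, 0.03]
contact_force: [-0.4, 1.9, -2.6]
opening: 29.0
grasp_force: 35.5
```

```bash
python3 - <<'E'
from h import *
where(); s=r.sense(); print(s['joints'].round(2)); print(rotm(s['orientation']).round(3))
E
```

```text
t 13.62 panel [ -44.3 -268.5  132.1] world [ 467.1 -238.2  144.6] rot [2.322 0.08  0.03 ] F [-0.4  1.9 -2.6] op 29.0
[-0.53  1.2   1.08  2.1  -1.19  0.16 -0.31]
[[ 0.998  0.049  0.047]
 [ 0.067 -0.682 -0.728]
 [-0.004  0.73  -0.684]]
```

>>> step_arm:
  commands:
    - {"linear": [0, -0.036, 0.034], "delta_rot": [0, 0, 0.0], "gripper": -1}
    - {"linear": [0, -0.036, 0.034], "delta_rot": [0, 0, 0.0], "gripper": -1}
    - {"linear": [0, -0.036, 0.034], "delta_rot": [0, 0, 0.0], "gripper": -1}
    - {"linear": [0, -0.028, 0.026], "delta_rot": [0, 0, 0.0], "gripper": -1}
    - {"linear": [0, 0, 0], "delta_rot": [0, 0, 0], "gripper": -1}

```text
time: 14.03
ee_pos: [475.7, -236.2, 54.0]
orientation: [2.33, 0.067, 0.013]
contact_force: [0.4, 0.4, -0.9]
opening: 29.3
grasp_force: 36.1
```

```bash
python3 - <<'E'
from h import *
where(); s=r.sense(); print(s['joints'].round(2)); print(rotm(s['orientation']).round(3))
E
```

```text
t 14.03 panel [ -67.2 -266.5   44.1] world [ 475.7 -236.2   54. ] rot [2.33  0.067 0.013] F [ 0.4  0.4 -0.9] op 29.3
[-0.46  1.3   0.85  2.05 -1.36  0.   -0.28]
[[ 0.999  0.045  0.03 ]
 [ 0.052 -0.688 -0.724]
 [-0.012  0.725 -0.689]]
```

>>> step_arm:
  commands:
    - {"linear": [0, -0.011, 0.01], "delta_rot": [0, 0, 0.0], "gripper": -1}
    - {"linear": [0, -0.011, 0.01], "delta_rot": [0, 0, 0.0], "gripper": -1}
    - {"linear": [0, 0, 0], "delta_rot": [0, 0, 0], "gripper": -1}

```text
time: 14.28
ee_pos: [477.4, -235.3, 42.0]
orientation: [2.326, 0.064, 0.01]
contact_force: [-0.4, 0.7, -1.8]
opening: 29.3
grasp_force: 36.1
```

>>> step_arm:
  commands:
    - {"linear": [0, -0.003, 0.003], "delta_rot": [0, 0, 0.0], "gripper": -1}
    - {"linear": [0, 0, 0], "delta_rot": [0, 0, 0], "gripper": -1}

```text
time: 14.45
ee_pos: [477.5, -235.4, 40.5]
orientation: [2.325, 0.064, 0.01]
contact_force: [-0.4, 0.1, -0.9]
opening: 29.2
grasp_force: 36.1
```

>>> step_arm:
  commands:
    - {"linear": [0, -0.004, 0.004], "delta_rot": [0, 0, 0.0], "gripper": -1}
    - {"linear": [0, 0, 0], "delta_rot": [0, 0, 0], "gripper": -1}

```text
time: 14.62
ee_pos: [477.8, -235.3, 37.5]
orientation: [2.325, 0.064, 0.009]
contact_force: [0.4, -1.0, 0.1]
opening: 29.2
grasp_force: 36.3
```

>>> step_arm:
  commands:
    - {"linear": [0, -0.003, 0.003], "delta_rot": [0, 0, 0.0], "gripper": -1}
    - {"linear": [0, 0, 0], "delta_rot": [0, 0, 0], "gripper": -1}

```text
time: 14.78
ee_pos: [477.8, -235.9, 36.6]
orientation: [2.322, 0.062, 0.009]
contact_force: [-4.6, 5.0, 12.8]
opening: 29.2
grasp_force: 38.6
```

>>> step_arm:
  commands:
    - {"linear": [0, 0.003, -0.003], "delta_rot": [0, 0, 0.0], "gripper": -0.1}
    - {"linear": [0, 0, 0], "delta_rot": [0, 0, 0], "gripper": 0.1}
    - {"linear": [0, 0, 0], "delta_rot": [0, 0, 0], "gripper": 0.1}
    - {"linear": [0, 0, 0], "delta_rot": [0, 0, 0], "gripper": 0.1}

```text
time: 15.12
ee_pos: [478.1, -235.1, 37.5]
orientation: [2.325, 0.064, 0.008]
contact_force: [-0.2, 0.1, -0.4]
opening: 47.0
grasp_force: 0.1
```

>>> step_arm:
  commands:
    - {"linear": [0, 0, -0.04], "delta_rot": [0, 0, 0], "gripper": 0.1}
    - {"linear": [0, 0, -0.05], "delta_rot": [0, 0, 0], "gripper": 0.1}
    - {"linear": [0, 0, -0.07], "delta_rot": [0, 0, 0], "gripper": 0.1}
    - {"linear": [0, 0, -0.07], "delta_rot": [0, 0, 0], "gripper": 0.1}
    - {"linear": [0, 0, -0.05], "delta_rot": [0, 0, 0], "gripper": 0.1}

```text
time: 15.53
ee_pos: [474.1, -131.4, 135.2]
orientation: [2.323, 0.064, 0.008]
contact_force: [0.3, 0.3, 0.1]
opening: 46.5
grasp_force: 0.0
```

```bash
python3 - <<'E'
from h import *
where(); s=r.sense(); print(s['joints'].round(2))
im,c=shot('wrist'); cv2.imwrite('pics/i_w.png',im[:,:,::-1]); np.savez('w4.npz',im=im,p=c['position'],o=c['orientation'])
t,ct=shot('top'); sc,cs=shot('scene'); np.savez('ts4.npz',t=t,s=sc)
m=np.zeros((600,800,3),np.uint8)
m[:300,:400]=cv2.resize(im[:,:,::-1],(400,300)); 
m[300:,:400]=cv2.resize(t[190:265,270:370,::-1],(400,300),interpolation=cv2.INTER_CUBIC)
m[300:,400:]=cv2.resize(sc[120:195,200:300,::-1],(400,300),interpolation=cv2.INTER_CUBIC)
cv2.imwrite('pics/i.png',m)
E
```

```text
t 15.53 panel [ -40.9 -161.7  120.9] world [ 474.1 -131.4  135.2] rot [2.323 0.064 0.008] F [0.3 0.3 0.1] op 46.5
[-0.8   1.4   1.36  2.03 -1.05  0.57 -0.6 ]
```

View pics/i.png

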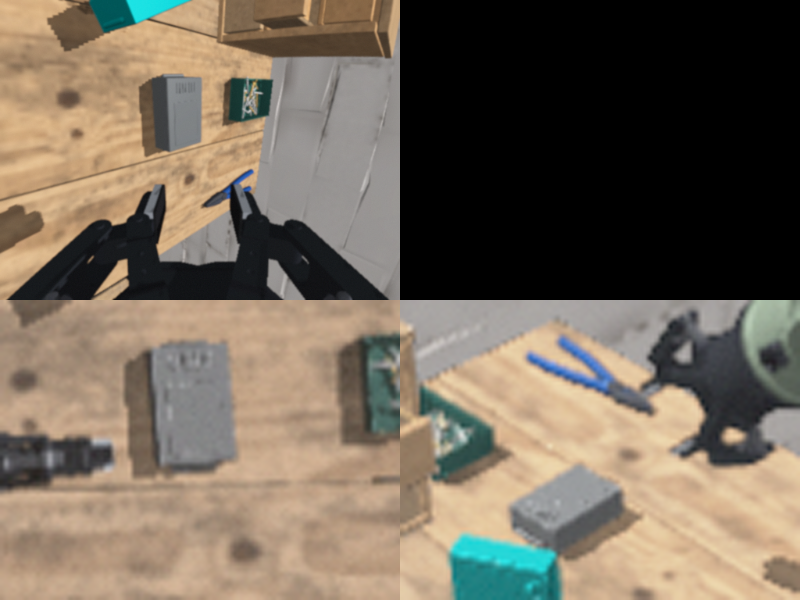

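The picture shows the cover lying closed face up, ribs toward +x. In the lower-left (top) crop its corners are at (152,347), (226,341), (236,460) and (160,468).

```bash
cat >> h.py <<'E'
def RB_(tilt,az=0): # tool x towards az, z tilted back by tilt deg
    a=np.radians(tilt); return R.from_euler('z',np.radians(az)).as_matrix()@cols([np.cos(a),0,-np.sin(a)],[0,-1,0],[-np.sin(a),0,-np.cos(a)])
E
python3 - <<'E'
from h import *
ct=r.calibration('top')
q=np.array([onz(ct,270+x/4,190+(y-300)/4,30) for x,y in [(152,347),(226,341),(236,460),(160,468)]]); print(q.round(1), q.mean(0).round(1))
d=(q[0]+q[1]-q[2]-q[3])/2; print('len',np.linalg.norm(d),'yaw',np.degrees(np.arctan2(d[1],d[0])), 'w',np.linalg.norm(q[0]-q[1]))
# wrist view, grey mask corners
w=np.load('w4.npz'); c=r.calibration('wrist'); c['position']=w['p'];c['orientation']=w['o']; im=w['im']
k=512/400
qw=np.array([onz(c,x*k,y*k,30) for x,y in [(166,82),(200,77),(201,146),(168,150)]]); print(qw.round(1),qw.mean(0))
C=q.mean(0)
plan([C[0],C[1]+.0,120],RB_(22))
E
```

```text
[[ 555.2 -191.1   30. ]
 [ 558.7 -247.7   30. ]
 [ 468.1 -252.9   30. ]
 [ 463.4 -194.8   30. ]] [ 511.3 -221.6   30. ]
len 91.31977142961209 yaw 2.813709553459456 w 56.79134600874565
[[ 550.6 -185.7   30. ]
 [ 558.4 -242.    30. ]
 [ 463.1 -250.8   30. ]
 [ 469.4 -189.3   30. ]] [ 510.37146665 -216.95915563   30.        ]
rot 8 x [ 0.065  -0.0295 -0.0083] | then lin 3 x [ 0.0259  0.0596 -0.0005]  total lin [ 0.0778  0.1788 -0.0014]
```

```bash
python3 - <<'E'
from h import *
plan([523,-219,100],RB_(22,3))
E
```

```text
rot 8 x [ 0.0642 -0.0278 -0.0121] | then lin 3 x [0.0353 0.0594 0.0101]  total lin [0.1059 0.1783 0.0304]
```

>>> step_arm:
  commands:
    - {"linear": [0, 0, 0], "delta_rot": [0.064, -0.028, -0.012], "gripper": 1}
    - {"linear": [0, 0, 0], "delta_rot": [0.064, -0.028, -0.012], "gripper": 1}
    - {"linear": [0, 0, 0], "delta_rot": [0.064, -0.028, -0.012], "gripper": 1}
    - {"linear": [0, 0, 0], "delta_rot": [0.064, -0.028, -0.012], "gripper": 1}
    - {"linear": [0, 0, 0], "delta_rot": [0.064, -0.028, -0.012], "gripper": 1}

```text
time: 16.1
ee_pos: [474.5, -133.9, 133.6]
orientation: [2.81, 0.07, -0.349]
contact_force: [0.6, 0.5, -1.0]
opening: 85.2
grasp_force: 0.0
```

>>> step_arm:
  commands:
    - {"linear": [0, 0, 0], "delta_rot": [0.064, -0.028, -0.012], "gripper": 1}
    - {"linear": [0, 0, 0], "delta_rot": [0.064, -0.028, -0.012], "gripper": 1}
    - {"linear": [0, 0, 0], "delta_rot": [0.064, -0.028, -0.012], "gripper": 1}
    - {"linear": [0, 0, 0], "delta_rot": [0, 0, 0], "gripper": 1}
    - {"linear": [0, 0, 0], "delta_rot": [0, 0, 0], "gripper": 1}

```text
time: 16.52
ee_pos: [474.2, -135.0, 132.7]
orientation: [3.073, 0.069, -0.6]
contact_force: [-0.6, 0.5, 0.2]
opening: 85.7
grasp_force: 0.0
```

```bash
python3 - <<'E'
from h import *
where(); print(r.sense()['joints'].round(2)); plan([523,-219,100],RB_(22,3))
E
```

```text
t 16.52 panel [ -41.6 -165.3  118.5] world [ 474.2 -135.   132.7] rot [ 3.073  0.069 -0.6  ] F [-0.6  0.5  0.2] op 85.7
[-0.27  1.18  1.13  1.52 -0.77  1.37 -0.55]
rot 1 x [-0.0012  0.0009 -0.0047] | then lin 3 x [0.0356 0.0576 0.0092]  total lin [0.1067 0.1728 0.0275]
```

>>> step_arm:
  commands:
    - {"linear": [0.036, 0.058, 0.009], "delta_rot": [0, 0, -0.005], "gripper": 1}
    - {"linear": [0.036, 0.058, 0.009], "delta_rot": [0, 0, 0], "gripper": 1}
    - {"linear": [0.035, 0.057, 0.009], "delta_rot": [0, 0, 0], "gripper": 1}
    - {"linear": [0, 0, 0], "delta_rot": [0, 0, 0], "gripper": 1}
    - {"linear": [0, 0, 0], "delta_rot": [0, 0, 0], "gripper": 1}

```text
time: 16.93
ee_pos: [523.1, -218.1, 99.6]
orientation: [3.072, 0.084, -0.601]
contact_force: [-0.7, 0.7, 0.7]
opening: 85.4
grasp_force: 0.0
```

```bash
python3 - <<'E'
from h import *
where(); im,c=shot('wrist','j.png'); h=cv2.cvtColor(im,cv2.COLOR_RGB2HSV)
print(c['position'])
P=[(555,-191,30),(557,-248,30),(467,-252,30),(466,-192,30)]
u=np.array([proj(c,p) for p in P]); print(u.round(0))
x0,y0=(u.min(0)-25).astype(int).clip(0); x1,y1=(u.max(0)+25).astype(int)
g=((h[...,1]<60)&(h[...,2]>60)).astype(np.uint8); m=np.zeros_like(g); m[y0:y1,x0:x1]=g[y0:y1,x0:x1]
k=max(cv2.findContours(m,0,1)[0],key=cv2.contourArea); b=cv2.boxPoints(cv2.minAreaRect(k)); print(cv2.contourArea(k))
for eps in (.03,):
    a=cv2.approxPolyDP(k,eps*cv2.arcLength(k,True),True)[:,0]; print([(tuple(p),onz(c,*p.astype(float),30).round(1)[:2]) for p in a])
for v in range(y0,min(y1,384),6): print('%3d'%v,x0,''.join(('#' if h[v,x,2]>130 else 'o') if m[v,x] else '.' for x in range(x0,min(x1,512),2)))
E
```

```text
t 16.93 panel [  -7.1 -248.4   70.6] world [ 523.1 -218.1   99.6] rot [ 3.072  0.084 -0.601] F [-0.7  0.7  0.7] op 85.4
[ 652.93738585 -210.60316883  199.84997851]
[[217. 135.]
 [300. 136.]
 [287. 225.]
 [221. 223.]]
8199.0
[((np.int32(217), np.int32(116)), array([ 569.1, -191.6])), ((np.int32(221), np.int32(220)), array([ 469.9, -192.4])), ((np.int32(285), np.int32(222)), array([ 470.6, -249.3])), ((np.int32(292), np.int32(117)), array([ 571.2, -240.7]))]
109 191 ...................................................................
115 191 ....................oo######################.......................
121 191 ............oooooooooooooooooooooooooooooooooooooooo...............
127 191 ...........oooooooooooooooooooooooooooooooooooooooooo..............
133 191 ...........oooooooooooooooooooooooooooooooooooooooooo#.............
139 191 ...........o##o#o#oo##oo####o#ooo#o###oo###o#########..............
145 191 ...........oo####o##oo#oo#ooo#oo##oo#oo#oooo#o#o#oo##..............
151 191 ...........oo######ooo##o##oo##ooooo##o##oo#oo#o#oo##..............
157 191 ............ooo####oooo
[... 484 characters left out ...]
................
199 191 ..............oooooooooooooooo#####o####ooo#######.................
205 191 ..............ooooooooooooooo##oo#o#oo#oo#########.................
211 191 ...............o###o####o#####o##########o#######..................
217 191 ...............oo#o#oooooooooooooooooooooooo#####..................
223 191 ...................................................................
229 191 ...................................................................
235 191 ...................................................................
241 191 ...................................................................
247 191 ...................................................................
```

```bash
python3 - <<'E'
from h import *
c=r.calibration('wrist')
q=np.array([onz(c,*p,30) for p in [(213.5,137),(297,137),(287,221),(220,221)]]); print(q.round(1),q.mean(0).round(1))
f=(q[0]+q[1])/2;n=(q[2]+q[3])/2; print('yaw',np.degrees(np.arctan2(*(f-n)[1::-1])))
plan([q.mean(0)[0]+12,q.mean(0)[1]+.6,14],RB_(22,3))
E
```

```text
[[ 553.  -187.6   30. ]
 [ 556.4 -245.3   30. ]
 [ 471.5 -249.9   30. ]
 [ 468.1 -190.4   30. ]] [ 512.2 -218.3   30. ]
yaw 2.518166513750128
rot 1 x [0.0003 0.0014 0.002 ] | then lin 3 x [0.0221 0.0005 0.053 ]  total lin [0.0663 0.0015 0.159 ]
```

>>> step_arm:
  commands:
    - {"linear": [0.024, 0.001, 0.056], "delta_rot": [0, 0, 0], "gripper": 1}
    - {"linear": [0.024, 0, 0.056], "delta_rot": [0, 0, 0], "gripper": 1}
    - {"linear": [0.019, 0, 0.046], "delta_rot": [0, 0, 0], "gripper": 1}
    - {"linear": [0.004, 0, 0.01], "delta_rot": [0, 0, 0], "gripper": 1}
    - {"linear": [0, 0, 0], "delta_rot": [0, 0, 0], "gripper": 1}

```text
time: 17.4
ee_pos: [524.3, -216.5, 9.1]
orientation: [3.072, 0.087, -0.603]
contact_force: [0.6, -0.5, -0.6]
opening: 85.4
grasp_force: 0.0
```

>>> step_arm:
  commands:
    - {"linear": [0, 0, 0], "delta_rot": [0, 0, 0], "gripper": -0.2}
    - {"linear": [0, 0, 0], "delta_rot": [0, 0, 0], "gripper": -0.2}
    - {"linear": [0, 0, 0], "delta_rot": [0, 0, 0], "gripper": -0.2}
    - {"linear": [0, 0, 0], "delta_rot": [0, 0, 0], "gripper": -0.2}
    - {"linear": [0, 0, 0], "delta_rot": [0, 0, 0], "gripper": -0.2}
  force: 25

```text
time: 17.82
ee_pos: [525.3, -217.7, 11.5]
orientation: [3.072, 0.086, -0.598]
contact_force: [0.9, 1.8, 7.6]
opening: 59.4
grasp_force: 26.1
```

```bash
python3 - <<'E'
from h import *
where(); plan([530,-220,150],RB_(22,3))
E
```

```text
t 17.82 panel [ -35.1 -248.   -12.9] world [ 525.3 -217.7   11.5] rot [ 3.072  0.086 -0.598] F [0.9 1.8 7.6] op 59.4
rot 1 x [0.0007 0.0003 0.002 ] | then lin 4 x [-0.0238  0.0013 -0.0651]  total lin [-0.0953  0.0051 -0.2602]
```

>>> step_arm:
  commands:
    - {"linear": [-0.024, 0.001, -0.065], "delta_rot": [0, 0, 0], "gripper": -0.2}
    - {"linear": [-0.024, 0.001, -0.065], "delta_rot": [0, 0, 0], "gripper": -0.2}
    - {"linear": [-0.024, 0.001, -0.065], "delta_rot": [0, 0, 0], "gripper": -0.2}
    - {"linear": [-0.024, 0.001, -0.065], "delta_rot": [0, 0, 0], "gripper": -0.2}
    - {"linear": [0, 0, 0], "delta_rot": [0, 0, 0], "gripper": -0.2}
  force: 35

```text
time: 18.23
ee_pos: [530.5, -220.9, 155.3]
orientation: [3.07, 0.084, -0.59]
contact_force: [-0.4, 0.4, -1.5]
opening: 59.4
grasp_force: 41.6
```

```bash
python3 - <<'E'
from h import *
where(); plan([600,30,170],RB_(-12,-.5))
# cover in view: dark/bright check of far-end edge rows in tool-fixed picture
im,c=shot('wrist'); h=cv2.cvtColor(im,cv2.COLOR_RGB2HSV)
s=r.sense();Rt=rotm(s['orientation'])
for v in range(60,330,6): print('%3d'%v,''.join(('#' if h[v,x,2]>130 else 'o') if h[v,x,1]<60 and h[v,x,2]>60 else '.' for x in range(160,350,3)))
E
```

```text
t 18.23 panel [  19.  -251.2  120.5] world [ 530.5 -220.9  155.3] rot [ 3.07   0.084 -0.59 ] F [-0.4  0.4 -1.5] op 59.4
rot 6 x [0.001  0.0625 0.0068] | then lin 7 x [ 0.0197 -0.0719 -0.0001]  total lin [ 0.1377 -0.5031 -0.0007]
 60 ................................................................
 66 ................................................................
 72 ................................................................
 78 ................................................................
 84 ................................................................
 90 ................................................................
 96 ................................................................
102 ................................................................
108 ................................................................
114 ................................................................
120 ................................................................
126 ................................................................
132 .......................................
[... 1533 characters left out ...]
oooo......
270 o...oooo.....ooooooooooooooooooooooooooooooooooooo.....oooo.....
276 ...oo##......ooooooooooooooooooooooooooooooooooooo......##oo....
282 .....ooo.....ooo#oooooooooooooooo################o.....oo.......
288 .............oo##################################oo.............
294 ............####################################ooo.............
300 ...........#####################################oooo............
306 ..........#####################################ooooo............
312 ..........o####################################oooooo...........
318 ..........o###################################oooooo............
324 ...........########............................ooooo............
```

```bash
python3 - <<'E'
from h import *
c=r.calibration('wrist'); s=r.sense(); Rt=rotm(s['orientation']); T=s['ee_pos']
a=np.radians(22); # cover axes in tool frame: tool z=-cos a cx - sin a cy ; tool x=cos a cy - sin a cx
cx=Rt@np.array([-np.sin(a),0,-np.cos(a)]); cy=Rt@np.array([np.cos(a),0,-np.sin(a)])
print(cx.round(3),cy.round(3))
for v in (230,233,195,197,200):
    o,d=ray(c,252,v); q=np.array([(o-T)@cx,(o-T)@cy]); e=np.array([d@cx,d@cy])
    out=[v]
    for X in (18.5,-11.5,-5.5):
        t=(X-q[0])/e[0]; out.append((X,round(q[1]+t*e[1],1)))
    print(out)
for u,v in [(190,236),(316,236)]:
    o,d=ray(c,u,v); t=(18.5-(o-T)@cx)/(d@cx); print(((o+t*d-T)@(Rt[:,1])).round(1))
E
```

```text
[-0.003  0.001  1.   ] [0.998 0.055 0.003]
[230, (18.5, np.float64(36.0)), (-11.5, np.float64(1.7)), (-5.5, np.float64(8.6))]
[233, (18.5, np.float64(34.0)), (-11.5, np.float64(-1.0)), (-5.5, np.float64(6.0))]
[195, (18.5, np.float64(56.7)), (-11.5, np.float64(30.0)), (-5.5, np.float64(35.3))]
[197, (18.5, np.float64(55.6)), (-11.5, np.float64(28.5)), (-5.5, np.float64(33.9))]
[200, (18.5, np.float64(54.0)), (-11.5, np.float64(26.3)), (-5.5, np.float64(31.9))]
-28.8
28.2
```

>>> step_arm:
  commands:
    - {"linear": [0, 0, 0], "delta_rot": [0.001, 0.062, 0.007], "gripper": -0.2}
    - {"linear": [0, 0, 0], "delta_rot": [0.001, 0.062, 0.007], "gripper": -0.2}
    - {"linear": [0, 0, 0], "delta_rot": [0.001, 0.062, 0.007], "gripper": -0.2}
    - {"linear": [0, 0, 0], "delta_rot": [0.001, 0.062, 0.007], "gripper": -0.2}
    - {"linear": [0, 0, 0], "delta_rot": [0.001, 0.062, 0.007], "gripper": -0.2}

```text
time: 18.7
ee_pos: [528.7, -219.4, 148.5]
orientation: [3.136, -0.002, 0.163]
contact_force: [1.3, -1.0, -1.0]
opening: 59.2
grasp_force: 41.4
```

>>> step_arm:
  commands:
    - {"linear": [0.02, -0.07, 0], "delta_rot": [0, 0.062, 0.007], "gripper": -0.2}
    - {"linear": [0.02, -0.07, 0], "delta_rot": [0, 0, 0], "gripper": -0.2}
    - {"linear": [0.02, -0.07, 0], "delta_rot": [0, 0, 0], "gripper": -0.2}
    - {"linear": [0.02, -0.07, 0], "delta_rot": [0, 0, 0], "gripper": -0.2}
    - {"linear": [0.02, -0.07, 0], "delta_rot": [0, 0, 0], "gripper": -0.2}

```text
time: 19.12
ee_pos: [579.9, -43.1, 157.6]
orientation: [-3.125, 0.018, -0.31]
contact_force: [1.1, 0.1, -1.4]
opening: 59.4
grasp_force: 41.5
```

>>> step_arm:
  commands:
    - {"linear": [0.02, -0.07, 0], "delta_rot": [0, 0, 0], "gripper": -0.2}
    - {"linear": [0.02, -0.06, 0], "delta_rot": [0, 0, 0], "gripper": -0.2}
    - {"linear": [0, 0, 0], "delta_rot": [0, 0, 0], "gripper": -0.2}
    - {"linear": [0, 0, 0], "delta_rot": [0, 0, 0], "gripper": -0.2}

```text
time: 19.45
ee_pos: [600.1, 21.4, 161.2]
orientation: [-3.125, 0.013, -0.31]
contact_force: [-0.2, -1.6, -0.0]
opening: 58.9
grasp_force: 41.5
```

```bash
cat >> h.py <<'E'
XT,YT,A=-3.5,12.,22.
def goal(px,pz,th,y=0):
    t=np.radians(th); dx,dy=XT+13.25,YT+53.5
    return pan(px+dy*np.cos(t)-dx*np.sin(t),y,pz+dy*np.sin(t)+dx*np.cos(t)),RB_(A-20-th,-.5)
def tip(): # where the tongue tip is now, panel coords, and tilt
    s=r.sense(); Rt=rotm(s['orientation']); a=np.radians(A)
    cx=Rt@np.array([-np.sin(a),0,-np.cos(a)]); cy=Rt@np.array([np.cos(a),0,-np.sin(a)])
    L=s['ee_pos']-(XT+13.25)*cx-(YT+53.5)*cy; B=s['ee_pos']+(-9-XT)*cx+(46.5-YT)*cy
    print('tip',(RPP.T@(L-P0)).round(1),'bead',(RPP.T@(B-P0)).round(1),'tilt',np.degrees(np.arcsin(RPP[:,2]@cy)).round(2),'yaw',np.degrees(np.arcsin(cy[1])).round(2),'Fpanel',(RPP.T@s['contact_force']).round(1),'t',round(s['time'],2),'op',round(s['opening'],1))
E
python3 - <<'E'
from h import *
tip(); print(r.sense()['joints'].round(2))
plan(*goal(7,25,14)); plan(*goal(7,7,14),*[goal(7,25,14)[k] for k in (0,1)])
E
```

```text
tip [24.8 -8.4 77.6] bead [121.2  -9.2 104.8] tilt 13.32 yaw -0.45 Fpanel [-0.2 -1.6  0.1] t 19.45 op 58.9
[-0.56  1.01  1.06  1.73 -1.19  0.93 -0.62]
rot 1 x [-0.0015  0.0076  0.0002] | then lin 2 x [-0.0108 -0.0089  0.0539]  total lin [-0.0216 -0.0178  0.1078]
rot 1 x [0. 0. 0.] | then lin 1 x [ 0.005  -0.0001  0.0356]  total lin [ 0.005  -0.0001  0.0356]
```

>>> step_arm:
  commands:
    - {"linear": [-0.01, -0.009, 0.04], "delta_rot": [-0.001, 0.008, 0], "gripper": -0.2}
    - {"linear": [-0.012, -0.009, 0.04], "delta_rot": [0, 0, 0], "gripper": -0.2}
    - {"linear": [0, 0, 0.028], "delta_rot": [0, 0, 0], "gripper": -0.2}
    - {"linear": [0, 0, 0], "delta_rot": [0, 0, 0], "gripper": -0.2}
    - {"linear": [0, 0, 0], "delta_rot": [0, 0, 0], "gripper": -0.2}

```text
time: 19.87
ee_pos: [600.3, 27.6, 106.6]
orientation: [3.123, -0.02, 0.329]
contact_force: [-0.6, 0.1, -1.4]
opening: 59.0
grasp_force: 41.4
```

```bash
python3 - <<'E'
from h import *
tip(); plan(*goal(7,7,14))
im,c=shot('wrist'); np.savez('w5.npz',im=im,p=c['position'],o=c['orientation'])
for n,q in [('roller',(95.4,0,10.8)),('blockTL',(115,17,17)),('blockTR',(115,-17,17)),('railL',(88,35,8)),('railR',(88,-35,8)),('boxL',(129,58,0)),('boxR',(129,-58,0))]: print(n,np.round(proj(c,pan(*q)),1))
a=cv2.resize(im[:,:,::-1],(800,600),interpolation=cv2.INTER_CUBIC)
cv2.imwrite('pics/k.png',a)
E
```

```text
tip [ 6.7 -2.1 25.5] bead [102.6  -3.1  53.9] tilt 14.03 yaw -0.6 Fpanel [-1.   0.1 -1.1] t 19.87 op 59.0
rot 1 x [ 0.0005 -0.0003 -0.0025] | then lin 1 x [ 0.0058 -0.0055  0.0367]  total lin [ 0.0058 -0.0055  0.0367]
roller [248.8 174.7]
blockTL [220.2 149.5]
blockTR [276.  148.9]
railL [197.7 183.6]
railR [300.4 182.5]
boxL [158.5 121.5]
boxR [337.9 119.4]
```

View pics/k.png

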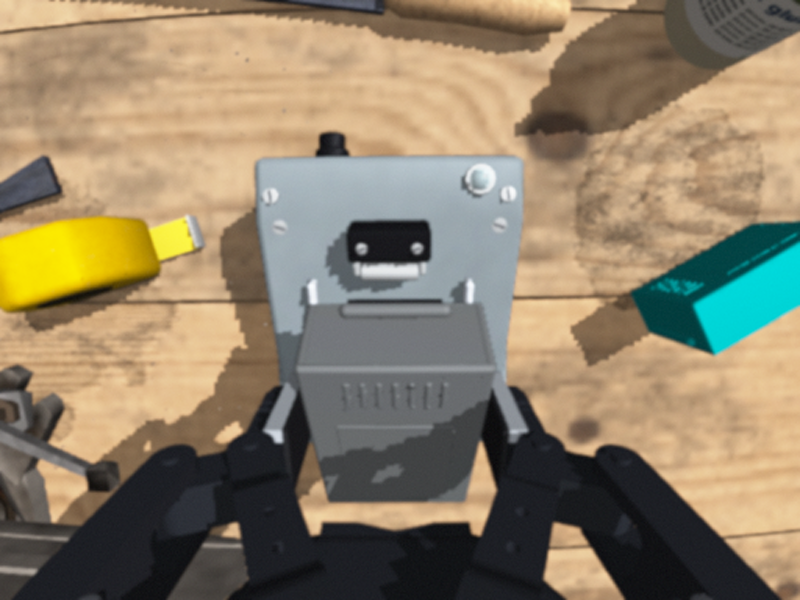

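The picture shows the cover gripped squarely, with the catch roller at (390,268), the rail ends at (312,280) and (468,280), and the cover bead at (396,310). The cover needs about +2 mm in y. Lower it towards the slot mouth.

>>> step_arm:
  commands:
    - {"linear": [0.003, -0.0045, 0.018], "delta_rot": [0, 0, 0], "gripper": -0.2}
    - {"linear": [0.003, 0, 0.018], "delta_rot": [0, 0, 0], "gripper": -0.2}
    - {"linear": [0, 0, 0], "delta_rot": [0, 0, 0], "gripper": -0.2}
    - {"linear": [0, 0, 0], "delta_rot": [0, 0, 0], "gripper": -0.2}

```text
time: 20.25
ee_pos: [607.2, 30.9, 89.1]
orientation: [3.124, -0.017, 0.329]
contact_force: [0.4, 0.1, 0.0]
opening: 58.8
grasp_force: 41.5
```

```bash
sed -i 's/P0=np.array(\[553.9,30.3,35.6\])/P0=np.array([554.6,29.8,35.2])/' h.py; python3 - <<'E'
from h import *
tip(); plan(*goal(7,3,14)); Rt=rotm(r.sense()['orientation']); print('panel -z 1mm in tool:',(Rt.T@-RPP[:,2]/500).round(4),' panel -x 1mm:',(Rt.T@-RPP[:,0]/500).round(4))
E
```

```text
tip [6.7 1.7 7.3] bead [102.7   0.8  35.7] tilt 14.03 yaw -0.54 Fpanel [ 0.3  0.1 -0.1] t 20.25 op 58.8
rot 1 x [-0.0001 -0.0003 -0.0015] | then lin 1 x [0.0018 0.0022 0.0085]  total lin [0.0018 0.0022 0.0085]
panel -z 1mm in tool: [ 0.0003 -0.      0.002 ]  panel -x 1mm: [-0.002   0.      0.0003]
```

>>> step_arm:
  commands:
    - {"linear": [0.001, 0.002, 0.005], "delta_rot": [0, 0, 0], "gripper": -0.2}
    - {"linear": [0, 0, 0], "delta_rot": [0, 0, 0], "gripper": -0.2}

```text
time: 20.42
ee_pos: [608.4, 29.8, 87.1]
orientation: [3.124, -0.018, 0.33]
contact_force: [-0.4, -0.5, -1.6]
opening: 58.8
grasp_force: 41.5
```

>>> step_arm:
  commands:
    - {"linear": [0, 0, 0.004], "delta_rot": [0, 0, 0], "gripper": -0.2}
    - {"linear": [0, 0, 0], "delta_rot": [0, 0, 0], "gripper": -0.2}

```text
time: 20.58
ee_pos: [608.7, 30.0, 85.0]
orientation: [3.124, -0.017, 0.33]
contact_force: [-0.5, -0.1, -1.4]
opening: 58.9
grasp_force: 41.5
```

>>> step_arm:
  commands:
    - {"linear": [0, 0, 0.003], "delta_rot": [0, 0, 0], "gripper": -0.2}
    - {"linear": [0, 0, 0], "delta_rot": [0, 0, 0], "gripper": -0.2}

```text
time: 20.75
ee_pos: [609.1, 30.1, 83.6]
orientation: [3.124, -0.017, 0.33]
contact_force: [-0.9, -0.2, -1.5]
opening: 58.8
grasp_force: 41.5
```

```bash
python3 -c "
from h import *
tip()"
```

```text
tip [6.5 0.9 1.5] bead [ 1.025e+02 -1.000e-01  2.990e+01] tilt 14.06 yaw -0.55 Fpanel [-1.3 -0.2 -1.1] t 20.75 op 58.8
```

>>> step_arm:
  commands:
    - {"linear": [0, 0, 0.003], "delta_rot": [0, 0, 0], "gripper": -0.2}
    - {"linear": [0, 0, 0], "delta_rot": [0, 0, 0], "gripper": -0.2}

```text
time: 20.92
ee_pos: [609.5, 30.0, 82.3]
orientation: [3.124, -0.017, 0.331]
contact_force: [-1.4, 0.8, 4.5]
opening: 59.1
grasp_force: 42.1
```

>>> step_arm:
  commands:
    - {"linear": [0, 0, 0.002], "delta_rot": [0, 0, 0], "gripper": -0.2}
    - {"linear": [0, 0, 0], "delta_rot": [0, 0, 0], "gripper": -0.2}

```text
time: 21.08
ee_pos: [610.0, 29.9, 81.7]
orientation: [3.123, -0.017, 0.332]
contact_force: [0.4, 0.2, 8.9]
opening: 59.5
grasp_force: 42.4
```

```bash
python3 -c "
from h import *
tip()"
```

```text
tip [ 6.8  0.7 -0.6] bead [102.7  -0.3  27.9] tilt 14.13 yaw -0.55 Fpanel [3.4 0.2 8.3] t 21.08 op 59.5
```

>>> step_arm:
  commands:
    - {"linear": [0, 0, -0.004], "delta_rot": [0, 0, 0], "gripper": -0.2}
    - {"linear": [-0.006, 0, 0.001], "delta_rot": [0, 0, 0], "gripper": -0.2}
    - {"linear": [-0.006, 0, 0.001], "delta_rot": [0, 0, 0], "gripper": -0.2}
    - {"linear": [0, 0, 0], "delta_rot": [0, 0, 0], "gripper": -0.2}

```text
time: 21.42
ee_pos: [602.8, 30.2, 80.6]
orientation: [3.124, -0.018, 0.329]
contact_force: [0.3, 0.4, -0.8]
opening: 59.2
grasp_force: 41.5
```

```bash
python3 -c "
from h import *
tip()"
```

```text
tip [-0.4  1.   0.9] bead [95.6  0.1 29.2] tilt 14.02 yaw -0.57 Fpanel [ 0.   0.4 -0.8] t 21.42 op 59.2
```

>>> step_arm:
  commands:
    - {"linear": [-0.006, 0, 0.001], "delta_rot": [0, 0, 0], "gripper": -0.2}
    - {"linear": [0, 0, 0], "delta_rot": [0, 0, 0], "gripper": -0.2}

```text
time: 21.58
ee_pos: [600.2, 30.2, 79.6]
orientation: [3.124, -0.018, 0.329]
contact_force: [0.8, -0.1, -0.7]
opening: 59.0
grasp_force: 41.5
```

```bash
python3 -c "
from h import *
tip()"
```

```text
tip [-3.2  1.   0.8] bead [92.8  0.  29.2] tilt 14.04 yaw -0.56 Fpanel [ 0.5 -0.1 -1. ] t 21.58 op 59.0
```

Free so far; keep sliding in small steps until the stop is felt.

>>> step_arm:
  commands:
    - {"linear": [-0.003, 0, 0.0005], "delta_rot": [0, 0, 0], "gripper": -0.2}
    - {"linear": [0, 0, 0], "delta_rot": [0, 0, 0], "gripper": -0.2}

```text
time: 21.75
ee_pos: [599.6, 30.2, 79.5]
orientation: [3.124, -0.017, 0.332]
contact_force: [2.9, 0.7, -0.0]
opening: 59.1
grasp_force: 41.6
```

>>> step_arm:
  commands:
    - {"linear": [-0.003, 0, 0.0005], "delta_rot": [0, 0, 0], "gripper": -0.2}
    - {"linear": [0, 0, 0], "delta_rot": [0, 0, 0], "gripper": -0.2}

```text
time: 21.92
ee_pos: [599.3, 30.2, 79.7]
orientation: [3.123, -0.017, 0.336]
contact_force: [9.2, 0.9, 5.2]
opening: 59.4
grasp_force: 42.0
```

>>> step_arm:
  commands:
    - {"linear": [-0.003, 0, 0.0005], "delta_rot": [0, 0, 0], "gripper": -0.2}
    - {"linear": [0, 0, 0], "delta_rot": [0, 0, 0], "gripper": -0.2}

```text
time: 22.08
ee_pos: [599.0, 30.2, 79.9]
orientation: [3.123, -0.017, 0.34]
contact_force: [15.2, 1.6, 10.9]
opening: 59.1
grasp_force: 42.4
```

```bash
python3 -c "
from h import *
tip()"
```

```text
tip [-4.   0.9  1. ] bead [91.8  0.  30. ] tilt 14.42 yaw -0.53 Fpanel [18.   1.6  5. ] t 22.08 op 59.1
```

```bash
python3 - <<'E'
from h import *
plan(*goal(-3.5,.9,10,.5)); plan(*goal(-4.5,.6,6,.5),*goal(-3.5,.9,10,.5))
E
```

```text
rot 1 x [-0.0002 -0.0491 -0.0014] | then lin 1 x [ 0.0066 -0.0003  0.0086]  total lin [ 0.0066 -0.0003  0.0086]
rot 1 x [-0.     -0.0444 -0.    ] | then lin 1 x [ 0.0032 -0.      0.0089]  total lin [ 0.0032 -0.      0.0089]
```

>>> step_arm:
  commands:
    - {"linear": [0.006, 0, 0], "delta_rot": [0, 0, 0], "gripper": -0.2}
    - {"linear": [0.003, 0, 0.004], "delta_rot": [0, -0.025, 0], "gripper": -0.2}
    - {"linear": [0.003, 0, 0.004], "delta_rot": [0, -0.024, 0], "gripper": -0.2}
    - {"linear": [0, 0, 0], "delta_rot": [0, 0, 0], "gripper": -0.2}

```text
time: 22.42
ee_pos: [603.4, 30.0, 75.0]
orientation: [3.134, -0.016, 0.206]
contact_force: [-0.0, -0.2, -1.2]
opening: 59.0
grasp_force: 41.5
```

```bash
python3 - <<'E'
from h import *
tip(); plan(*goal(-4.5,.6,6,.5))
E
```

```text
tip [-3.5  0.8  0.3] bead [94.4 -0.1 21. ] tilt 9.53 yaw -0.52 Fpanel [-0.4 -0.2 -1.1] t 22.42 op 59.0
rot 1 x [-0.     -0.0392 -0.0011] | then lin 1 x [ 0.0022 -0.0006  0.0068]  total lin [ 0.0022 -0.0006  0.0068]
```

>>> step_arm:
  commands:
    - {"linear": [0.0005, 0, 0.0035], "delta_rot": [0, -0.02, 0], "gripper": -0.2}
    - {"linear": [0.0005, 0, 0.0035], "delta_rot": [0, -0.019, 0], "gripper": -0.2}
    - {"linear": [0, 0, 0], "delta_rot": [0, 0, 0], "gripper": -0.2}

```text
time: 22.67
ee_pos: [604.1, 30.0, 71.8]
orientation: [-3.139, 0.017, -0.113]
contact_force: [-0.1, 1.6, 2.1]
opening: 59.0
grasp_force: 41.9
```

```bash
python3 - <<'E'
from h import *
tip(); plan(*goal(-6,.4,5,.5))
E
```

```text
tip [-5.1  0.8  0.8] bead [93.9 -0.1 15.6] tilt 6.12 yaw -0.57 Fpanel [0.6 1.6 2. ] t 22.67 op 59.0
rot 1 x [-0.0004 -0.0124 -0.0012] | then lin 1 x [-0.0002 -0.0005  0.0034]  total lin [-0.0002 -0.0005  0.0034]
```

>>> step_arm:
  commands:
    - {"linear": [-0.003, 0, 0.001], "delta_rot": [0, -0.008, 0], "gripper": -0.2}
    - {"linear": [0, 0, 0], "delta_rot": [0, 0, 0], "gripper": -0.2}

```text
time: 22.83
ee_pos: [603.7, 30.1, 72.0]
orientation: [-3.14, 0.017, -0.101]
contact_force: [9.3, 0.2, 2.2]
opening: 59.0
grasp_force: 41.7
```

```bash
python3 - <<'E'
from h import *
tip()
E
```

```text
tip [-5.5  0.9  1.6] bead [93.6 -0.1 15.7] tilt 5.67 yaw -0.57 Fpanel [ 9.4  0.2 -1.1] t 22.83 op 59.0
```

>>> step_arm:
  commands:
    - {"linear": [-0.002, 0, 0.002], "delta_rot": [0, -0.008, 0], "gripper": -0.2}
    - {"linear": [0, 0, 0], "delta_rot": [0, 0, 0], "gripper": -0.2}

```text
time: 23.0
ee_pos: [603.6, 30.1, 71.6]
orientation: [-3.14, 0.016, -0.084]
contact_force: [12.7, 0.5, 6.9]
opening: 59.1
grasp_force: 42.4
```

```bash
python3 - <<'E'
from h import *
tip()
E
```

```text
tip [-5.9  0.9  1.9] bead [93.3 -0.1 15. ] tilt 5.07 yaw -0.56 Fpanel [14.3  0.5  2.1] t 23.0 op 59.1
```

>>> step_arm:
  commands:
    - {"linear": [0.002, 0, 0.002], "delta_rot": [0, 0, 0], "gripper": -0.2}
    - {"linear": [0, 0, 0], "delta_rot": [0, 0, 0], "gripper": 0.3}
    - {"linear": [0, 0, 0], "delta_rot": [0, 0, 0], "gripper": 0.65}
    - {"linear": [0, 0, 0], "delta_rot": [0, 0, 0], "gripper": 0.65}
    - {"linear": [0, 0, 0], "delta_rot": [0, 0, 0], "gripper": 0.65}

```text
time: 23.42
ee_pos: [602.3, 30.2, 69.3]
orientation: [-3.14, 0.018, -0.075]
contact_force: [-1.2, 0.8, -0.2]
opening: 70.2
grasp_force: 0.0
```

>>> step_arm:
  commands:
    - {"linear": [0, 0, -0.02], "delta_rot": [0, 0, 0], "gripper": 0.65}
    - {"linear": [0, 0, -0.05], "delta_rot": [0, 0, 0], "gripper": 0.65}
    - {"linear": [0, 0, -0.06], "delta_rot": [0, 0, 0], "gripper": 0.65}
    - {"linear": [0, 0, 0], "delta_rot": [0, 0, 0], "gripper": -1}
    - {"linear": [0, 0, 0], "delta_rot": [0, 0, 0], "gripper": -1}

```text
time: 23.83
ee_pos: [599.9, 30.1, 136.0]
orientation: [-3.14, 0.017, -0.078]
contact_force: [-0.3, 0.6, -0.5]
opening: 47.4
grasp_force: 0.0
```

```bash
python3 - <<'E'
from h import *
where(); print(r.sense()['joints'].round(2))
im,c=shot('wrist'); h=cv2.cvtColor(im,cv2.COLOR_RGB2HSV); cv2.imwrite('pics/l.png',im[:,:,::-1])
# predicted pixels, unsnapped (5deg) and snapped
def P(cx,cy,cz,th):
    t=np.radians(th); L=np.array([-8,0,2.]); dx,dy=cx+13.25,cy+53.5
    return pan(L[0]+dy*np.cos(t)-dx*np.sin(t),cz-30,L[2]+dy*np.sin(t)+dx*np.cos(t))
for th in (0,5): print(th,[np.round(proj(c,P(*q,th)),1) for q in [(15,45,0),(15,45,60),(15,-45,0),(15,-45,60),(-9,46.5,30)]])
print('roller',np.round(proj(c,pan(95.4,0,10.8)),1),'block',np.round(proj(c,pan(101,0,17)),1))
for v in range(90,330,6): print('%3d'%v,''.join('%x'%(int(h[v,x,2])>>4) for x in range(170,340,3)))
E
```

```text
t 23.83 panel [77.1  0.3 79.2] world [599.9  30.1 136. ] rot [-3.14   0.017 -0.078] F [-0.3  0.6 -0.5] op 47.4
[-0.53  1.08  1.03  1.57 -1.05  1.07 -0.8 ]
0 [array([297.1, 179.4]), array([210.1, 180.2]), array([288.4, 264.5]), array([220.4, 265. ]), array([253.5, 160.5])]
5 [array([298.4, 190. ]), array([209. , 190.7]), array([288.3, 266.9]), array([220.6, 267.4]), array([253.5, 167.3])]
roller [253.5 159.6] block [253.4 157. ]
 90 eedcccccb77764555556bbbbabaaaaa9999aabbaa999aaaaaaaaabccc
 96 e9bbbccbccccccccccccccccccccccccccccccccccccccddccccccbcb
102 d9abbbbbbbbbbbbbbbbbbbcbcbbbbcccccccccccccbcccefecccccabb
108 b8abbbbbbbbbbbbbbbbbbbbbbbbbbbbbbbbbbbbbbb899acdebcbbbabb
114 659dbecbbbbbbbbbbbbbbbbbbbbbbbbbbbbbbbbbbbb98abbbaebebabb
120 668b9abbabbbbbbbbbbbbbbbbbbbbbbabbabaaaaaabbabbbbaaabbabb
126 668aabbaaaaaaabbaaaabaaaaaaaaaaaaaaaaaaaaaaaaaaaaaaaaabcc
132 666aaaccaaaaaaaaaaaa4111111111111113aaaaaaaaaaaaaacaaabcc
138 6659aaabaaaaaaaaaa8511111111111111128aaaaaaaaaaaaaaaaabaa
144 6668ababaaaaabaa855511211111111113118aaaaaaaaaaaaaaaaaaaa
150 6666aaaaaaaaaaaa666512781111111148419aaaaaaa
[... 1111 characters left out ...]
8dd20117887222ceee
264 87211488841111cee9667888888888888888888ded200128886112cdd
270 c4112888611112cccdccccddeeeeedddddeeeedcdd3010158763223cd
276 2211228eb21116cccccddddddeeeeeeeededccbbbc910014751112113
282 2232211222111bcccdddddccccdddddddcccccccbcd30011111112232
288 1211111223117eeeeeeeeddddddddddeedeeeeeeedea0011111112211
294 111111112311beeeddccccccbcddcbcddddeeeeeeddc2011112111111
300 111111111215cccccccdddddddddcccddddddddddddd9111111111112
306 111111111119bbaaaaaaaaa9aaaaaaaaa9999aaabbaa9212111111111
312 11111111129edeeeeeeeeeeeeeeeeedcddddedddeeeeea21121121212
318 21111211119ddddeddddeddddcdddddcddedeedddddddb11112121111
324 11133221113eeeeeeeeeeedddedeeedeeeeeeeeeeeeee711112111111
```

The print shows the face's top edge at row ~193 and the bead at row 168. That matches the predicted resting-unsnapped position, with the lip hooked (lip edge at row ~265). Now press the top end.

```bash
python3 - <<'E'
from h import *
plan(pan(80,0,46),RB_(-20,-.5))
E
```

```text
rot 3 x [-0.0002  0.0639 -0.0005] | then lin 1 x [0.0075 0.0007 0.0644]  total lin [0.0075 0.0007 0.0644]
```

>>> step_arm:
  commands:
    - {"linear": [0, 0, 0], "delta_rot": [0, 0.064, 0], "gripper": -1}
    - {"linear": [0, 0, 0], "delta_rot": [0, 0.064, 0], "gripper": -1}
    - {"linear": [0, 0, 0], "delta_rot": [0, 0.064, 0], "gripper": -1}
    - {"linear": [0.007, 0, 0.02], "delta_rot": [0, 0, 0], "gripper": -1}
    - {"linear": [0, 0, 0], "delta_rot": [0, 0, 0], "gripper": -1}

```text
time: 24.3
ee_pos: [608.9, 31.2, 123.7]
orientation: [-3.094, 0.016, -0.492]
contact_force: [0.7, -0.2, -0.2]
opening: 0.0
grasp_force: 0.0
```

```bash
python3 - <<'E'
from h import *
where(); plan(pan(80,0,44),RB_(-20,-.5))
E
```

```text
t 24.3 panel [81.3  1.4 64.6] world [608.9  31.2 123.7] rot [-3.094  0.016 -0.492] F [ 0.7 -0.2 -0.2] op 0.0
rot 1 x [-0.006   0.0213 -0.0021] | then lin 1 x [-0.0026  0.0027  0.0412]  total lin [-0.0026  0.0027  0.0412]
```

>>> step_arm:
  commands:
    - {"linear": [-0.002, 0.002, 0.02], "delta_rot": [0, 0.02, 0], "gripper": -1}
    - {"linear": [0, 0, 0.02], "delta_rot": [0, 0, 0], "gripper": -1}
    - {"linear": [0, 0, 0], "delta_rot": [0, 0, 0], "gripper": -1}

```text
time: 24.55
ee_pos: [614.5, 29.2, 106.1]
orientation: [-3.088, 0.017, -0.529]
contact_force: [0.6, -0.0, -0.0]
opening: 0.1
grasp_force: 0.0
```

>>> step_arm:
  commands:
    - {"linear": [0, 0, 0.006], "delta_rot": [0, 0, 0], "gripper": -1}
    - {"linear": [0, 0, 0.004], "delta_rot": [0, 0, 0], "gripper": -1}
    - {"linear": [0, 0, 0], "delta_rot": [0, 0, 0], "gripper": -1}

```text
time: 24.8
ee_pos: [616.0, 29.7, 102.3]
orientation: [-3.089, 0.015, -0.531]
contact_force: [0.6, -0.4, 0.6]
opening: 0.1
grasp_force: 0.0
```

```bash
python3 - <<'E'
from h import *
where(); print((RPP.T@r.sense()['contact_force']).round(1))
E
```

```text
t 24.8 panel [80.7 -0.1 42. ] world [616.   29.7 102.3] rot [-3.089  0.015 -0.531] F [ 0.6 -0.4  0.6] op 0.1
[ 0.8 -0.4  0.3]
```

>>> step_arm:
  commands:
    - {"linear": [0, 0, 0.006], "delta_rot": [0, 0, 0], "gripper": -1}
    - {"linear": [0, 0, 0], "delta_rot": [0, 0, 0], "gripper": -1}

```text
time: 24.97
ee_pos: [617.2, 29.9, 99.7]
orientation: [-3.089, 0.015, -0.532]
contact_force: [-0.2, 0.1, 1.4]
opening: 0.3
grasp_force: 0.9
```

>>> step_arm:
  commands:
    - {"linear": [0, 0, 0.004], "delta_rot": [0, 0, 0], "gripper": -1}
    - {"linear": [0, 0, 0], "delta_rot": [0, 0, 0], "gripper": -1}

```text
time: 25.13
ee_pos: [618.0, 29.8, 98.1]
orientation: [-3.089, 0.015, -0.533]
contact_force: [-0.7, -0.1, 1.5]
opening: -0.2
grasp_force: 0.5
```

>>> step_arm:
  commands:
    - {"linear": [0, 0, 0.004], "delta_rot": [0, 0, 0], "gripper": -1}
    - {"linear": [0, 0, 0], "delta_rot": [0, 0, 0], "gripper": -1}

```text
time: 25.3
ee_pos: [618.3, 29.8, 95.9]
orientation: [-3.089, 0.015, -0.532]
contact_force: [-0.1, 0.2, 0.4]
opening: 0.4
grasp_force: 0.1
```

>>> step_arm:
  commands:
    - {"linear": [0, 0, 0.004], "delta_rot": [0, 0, 0], "gripper": -1}
    - {"linear": [0, 0, 0], "delta_rot": [0, 0, 0], "gripper": -1}

```text
time: 25.47
ee_pos: [618.8, 29.8, 93.7]
orientation: [-3.089, 0.015, -0.531]
contact_force: [-0.1, 1.0, -0.8]
opening: -0.1
grasp_force: 0.0
```

```bash
python3 - <<'E'
from h import *
where(); print((RPP.T@r.sense()['contact_force']).round(1))
E
```

```text
t 25.47 panel [80.3  0.  33.1] world [618.8  29.8  93.7] rot [-3.089  0.015 -0.531] F [-0.1  1.  -0.8] op -0.1
[-0.3  1.  -0.7]
```

>>> step_arm:
  commands:
    - {"linear": [0, 0, 0.004], "delta_rot": [0, 0, 0], "gripper": -1}
    - {"linear": [0, 0, 0], "delta_rot": [0, 0, 0], "gripper": -1}

```text
time: 25.63
ee_pos: [619.5, 29.8, 91.9]
orientation: [-3.089, 0.016, -0.531]
contact_force: [0.0, -1.1, -0.3]
opening: 0.1
grasp_force: 0.0
```

>>> step_arm:
  commands:
    - {"linear": [0, 0, 0.004], "delta_rot": [0, 0, 0], "gripper": -1}
    - {"linear": [0, 0, 0], "delta_rot": [0, 0, 0], "gripper": -1}

```text
time: 25.8
ee_pos: [619.9, 29.8, 91.4]
orientation: [-3.088, 0.016, -0.532]
contact_force: [-15.8, 1.5, 26.5]
opening: 0.5
grasp_force: 14.9
```

```bash
python3 - <<'E'
from h import *
where(); print((RPP.T@r.sense()['contact_force']).round(1))
E
```

```text
t 25.8 panel [80.5  0.  30.5] world [619.9  29.8  91.4] rot [-3.088  0.016 -0.532] F [-15.8   1.5  26.5] op 0.5
[-5.8  1.5 30.3]
```

>>> step_arm:
  commands:
    - {"linear": [0, 0, -0.01], "delta_rot": [0, 0, 0], "gripper": -1}
    - {"linear": [0, 0, -0.05], "delta_rot": [0, -0.04, 0], "gripper": -1}
    - {"linear": [0, 0, -0.06], "delta_rot": [0, -0.06, 0], "gripper": -1}
    - {"linear": [0, 0, -0.06], "delta_rot": [0, -0.06, 0], "gripper": -1}
    - {"linear": [0, 0, 0], "delta_rot": [0, 0, 0], "gripper": -1}

```text
time: 26.22
ee_pos: [605.8, 34.1, 158.7]
orientation: [-3.106, -0.002, -0.251]
contact_force: [2.1, 0.2, -0.2]
opening: -0.0
grasp_force: 0.0
```

```bash
python3 - <<'E'
from h import *
where(); im,c=shot('wrist'); sc,cs=shot('scene')
for n,q in [('face top L',(90,30,30)),('face top R',(90,-30,30)),('face lip L',(0,30,30)),('lip R',(0,-30,30)),('bead',(91.5,0,6)),('roller',(95.4,0,10.8))]: print(n,'wrist',np.round(np.array(proj(c,pan(*q)))/.64),'scene',np.round(proj(cs,pan(*q))))
u,v=map(int,proj(cs,pan(50,0,20)))
m=np.zeros((600,800,3),np.uint8)
m[:600]=cv2.resize(im[:,:,::-1],(800,600),interpolation=cv2.INTER_CUBIC)
m[360:,480:]=cv2.resize(sc[v-36:v+36,u-48:u+48,::-1],(320,240),interpolation=cv2.INTER_CUBIC)
cv2.imwrite('pics/m.png',m)
E
```

```text
t 26.22 panel [90.3  4.3 98.5] world [605.8  34.1 158.7] rot [-3.106e+00 -2.000e-03 -2.510e-01] F [ 2.1  0.2 -0.2] op -0.0
face top L wrist [349. 295.] scene [271. 205.]
face top R wrist [468. 296.] scene [258. 196.]
face lip L wrist [357. 423.] scene [290. 200.]
lip R wrist [456. 425.] scene [277. 192.]
bead wrist [408. 271.] scene [262. 207.]
roller wrist [408. 269.] scene [262. 206.]
```

View pics/m.png

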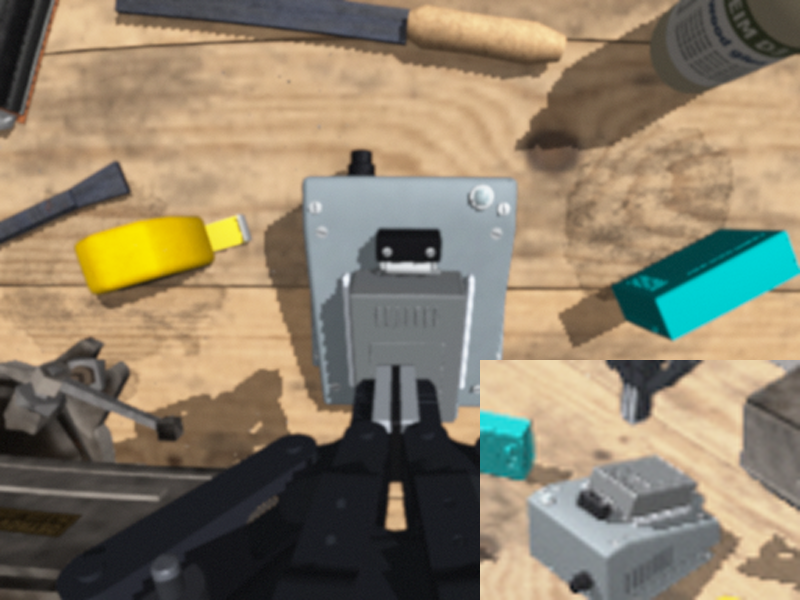

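The picture shows the cover flat between the rails: face top edge at row ~293 (predicted 295 for fitted), bead hidden under the roller at (410,267). The tape measure and glue bottle are undisturbed. A light press at the lip end makes sure it is fully down.

```bash
python3 - <<'E'
from h import *
plan(pan(25,0,36),RB_(0,-.5)); print(pan(25,0,30))
E
```

```text
rot 2 x [-0.0085 -0.053   0.0033] | then lin 3 x [-0.0268  0.0032  0.0518]  total lin [-0.0805  0.0095  0.1553]
[567.83171122  29.8         71.94128221]
```

>>> step_arm:
  commands:
    - {"linear": [-0.027, 0.003, 0], "delta_rot": [-0.008, -0.053, 0.003], "gripper": -1}
    - {"linear": [-0.027, 0.003, 0.02], "delta_rot": [-0.008, -0.053, 0.003], "gripper": -1}
    - {"linear": [-0.027, 0.003, 0.04], "delta_rot": [0, 0, 0], "gripper": -1}
    - {"linear": [0, 0, 0.04], "delta_rot": [0, 0, 0], "gripper": -1}
    - {"linear": [0, 0, 0], "delta_rot": [0, 0, 0], "gripper": -1}

```text
time: 26.73
ee_pos: [564.5, 30.2, 98.1]
orientation: [-3.139, 0.014, 0.008]
contact_force: [-0.8, 0.1, -0.1]
opening: -0.0
grasp_force: 0.0
```

```bash
python3 -c "
from h import *
where()"
```

```text
t 26.73 panel [30.8  0.4 55.7] world [564.5  30.2  98.1] rot [-3.139  0.014  0.008] F [-0.8  0.1 -0.1] op -0.0
```

>>> step_arm:
  commands:
    - {"linear": [0, 0, 0.02], "delta_rot": [0, 0, 0], "gripper": -1}
    - {"linear": [0, 0, 0.018], "delta_rot": [0, 0, 0], "gripper": -1}
    - {"linear": [0, 0, 0], "delta_rot": [0, 0, 0], "gripper": -1}

```text
time: 26.98
ee_pos: [565.9, 30.0, 81.4]
orientation: [-3.139, 0.014, 0.003]
contact_force: [0.0, 0.5, -0.8]
opening: -0.1
grasp_force: 0.0
```

>>> step_arm:
  commands:
    - {"linear": [0, 0, 0.004], "delta_rot": [0, 0, 0], "gripper": -1}
    - {"linear": [0, 0, 0], "delta_rot": [0, 0, 0], "gripper": -1}

```text
time: 27.15
ee_pos: [566.3, 29.8, 80.8]
orientation: [-3.14, 0.013, 0.001]
contact_force: [-0.3, -1.2, 0.2]
opening: 0.2
grasp_force: 0.0
```

>>> step_arm:
  commands:
    - {"linear": [0, 0, 0.004], "delta_rot": [0, 0, 0], "gripper": -1}
    - {"linear": [0, 0, 0], "delta_rot": [0, 0, 0], "gripper": -1}

```text
time: 27.32
ee_pos: [566.2, 30.0, 78.7]
orientation: [-3.14, 0.013, 0.001]
contact_force: [-0.2, 0.1, -0.4]
opening: 0.2
grasp_force: 0.0
```

>>> step_arm:
  commands:
    - {"linear": [0, 0, 0.004], "delta_rot": [0, 0, 0], "gripper": -1}
    - {"linear": [0, 0, 0], "delta_rot": [0, 0, 0], "gripper": -1}

```text
time: 27.48
ee_pos: [566.1, 29.9, 76.5]
orientation: [-3.14, 0.013, 0.002]
contact_force: [0.6, -0.3, 0.9]
opening: -0.4
grasp_force: 0.0
```

>>> step_arm:
  commands:
    - {"linear": [0, 0, 0.003], "delta_rot": [0, 0, 0], "gripper": -1}
    - {"linear": [0, 0, 0], "delta_rot": [0, 0, 0], "gripper": -1}

```text
time: 27.65
ee_pos: [566.1, 29.9, 75.0]
orientation: [-3.14, 0.013, 0.002]
contact_force: [0.6, 0.5, 0.3]
opening: -0.2
grasp_force: 0.0
```

>>> step_arm:
  commands:
    - {"linear": [0, 0, 0.003], "delta_rot": [0, 0, 0], "gripper": -1}
    - {"linear": [0, 0, 0], "delta_rot": [0, 0, 0], "gripper": -1}

```text
time: 27.82
ee_pos: [566.3, 29.8, 73.7]
orientation: [-3.14, 0.013, 0.001]
contact_force: [-1.2, 0.2, 5.1]
opening: 0.0
grasp_force: 2.4
```

>>> step_arm:
  commands:
    - {"linear": [0, 0, 0.001], "delta_rot": [0, 0, 0], "gripper": -1}
    - {"linear": [0, 0, 0], "delta_rot": [0, 0, 0], "gripper": -1}

```text
time: 27.98
ee_pos: [566.3, 29.9, 73.5]
orientation: [-3.14, 0.014, 0.001]
contact_force: [-0.4, 1.2, 7.6]
opening: 0.3
grasp_force: 4.0
```

>>> step_arm:
  commands:
    - {"linear": [0, 0, -0.03], "delta_rot": [0, 0, 0], "gripper": -1}
    - {"linear": [0, 0, -0.06], "delta_rot": [0, 0, 0], "gripper": -1}
    - {"linear": [0, 0, -0.06], "delta_rot": [0, 0, 0], "gripper": -1}
    - {"linear": [0, 0, -0.06], "delta_rot": [0, 0, 0], "gripper": -1}
    - {"linear": [0, 0, 0], "delta_rot": [0, 0, 0], "gripper": -1}

```text
time: 28.4
ee_pos: [567.7, 29.1, 182.9]
orientation: [-3.14, 0.014, -0.007]
contact_force: [0.5, -0.1, 0.3]
opening: -0.2
grasp_force: 0.0
```

The lip end is firm at the expected height, so the cover is flat. Handing in.

```bash
python3 -c "
from h import *
print(r.close_job())"
```

```text
the job is handed in; nothing more can be done
None
```

The thumbwheel read a centred 4 before the cover went on, and the grey cover is hooked, snapped under the catch and lying flat. The tape measure and glue bottle stand where they were in the last view; the screw box was out of it, and the arm never worked near it. The job was handed in at about 28 s.

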